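Slide the top brake pad off the stack into the thickness gauge and record it

ROBOT

A 6-joint arm with a two-finger parallel gripper is mounted at the origin on the work surface. World frame = base frame: x ahead of the robot, y to its left, z up, the work surface at z = 0. Lengths are in m, angles in rad, forces in N, time in s.
With the tool pointing down it reaches from about 0.325 to 0.875 m from the base axis. Payload 4.4 kg.
Tool frame: the origin (TCP) lies midway between the tips of the shut fingers; the grasp point (between the pads) lies 19 mm behind it; z points along the fingers, y is the line along which they close (so a half turn about z gives the same grasp; the last joint's range is limited). The gripper opens to 85 mm and grips with 20 to 120 N. Pads are 22 mm wide; open, the fingers measure 114 mm over their backs; the gripper's body (76 mm by 85 mm) begins 54 mm behind the grasp point. The pads swing forward as they close: fully open they stand 13 mm farther back than shut.
Start: joints at [-1.391, 0.207, 1.542, -0, 1.393, -0.15], TCP at [0.186, -0.544, 0.195] pointing down, gripper open.
Joint ranges: [-2.73, 2.73], [-0.86, 2.22], [0.23, 2.46], [-1.11, 4.25], [0.08, 2.63], [-2.82, 2.82]. Speed limits (rad/s): [2.79, 2.79, 3.14, 3.14, 3.14, 3.14].

INTERFACE

Orientations are given as [roll, pitch, yaw] about the fixed x, y, z axes, in that order (R = Rz(yaw) Ry(pitch) Rx(roll)).
In Python, from bench import ctrl gives the robot as it stands. The module is installed in compiled form; this text tells all that it offers.
- The arm moves only by the shell command python3 -m creep 'ROWS' [FORCE]. ROWS is JSON, a list of rows, each an object with "hand": the opening in per cent of the stroke, from 0 (shut) to 100 (fully open); "dp": the shift along the tool's x, y, z in mm, a list of three; "rot": the turn, a rotation vector about the tool's x, y, z in degrees, a list of three. In form: [{"hand": hand, "dp": [tx, ty, tz], "rot": [ax, ay, az]}, ...]. A call has 1 to 8 rows; each row is the pose to reach, as a shift and turn from the pose commanded when the call began, along the tool's axes at that moment; what a row does not reach only later rows make up. A row lasts 1/12 s, in which the tool goes at most 41.7 mm and 7.16 degrees, less where a joint would pass 70% of its speed; a pose out of reach is approached as far as the arm can. A call with a gripper value outside its range is refused whole. The fingers move at their own pace and stop on an object; FORCE is the grip in N (left out, the last holds). Time passes only in rows, so rows that repeat a pose let the fingers close. It gives the time, the measured TCP pose, the force, the opening and the grip force at its end, in the units of the state.
- ctrl.observe(): the state, without advancing time (a new reading comes with each control period).
- ctrl.capture(name): name is "scene" or "top" or "wrist"; returns a dict with "image" (400x640x3 uint8, red, green, blue), "camera_matrix" (3x3 intrinsics, pixels), "rvec" (rotation vector, rad) and "tvec" (3), from world to camera coordinates, as OpenCV has them; the wrist camera has in their place "mount" (4x4, takes a point from camera to tool coordinates, whose origin is the TCP and whose axes are the flange's). Camera axes: x right, y down, z forward; pixel columns grow to the right and rows downward; lengths in m; the calibration is good to about 2 mm. A picture is of the moment at which its call begins: read the wrist's pose just before it. There is no depth.
- ctrl.sign_off(): hands the job in; it is judged then, once.
The state is a dict: "time": time; "qpos": joint angles; "joint_vel": joint speeds; "joint_efforts": joint torques, N m; "tool_pos": TCP position; "ee_rot": TCP orientation; "contact_force": force on the tool from outside, world axes, zero at the start; "moment": the same for the moment, N m; "finger_gap": opening from 0.0 (shut) to 1.0 (fully open); "grasp_force": force on a finger pad.
Only numpy, scipy, OpenCV 4.12 (cv2) and the standard library are available. Lean on these libraries where they do the work, as an engineer would, in place of code of your own. Each camera call takes 0.05 s, during which the arm holds its last target. There are 200 camera calls.

TASK

Check the top brake pad's thickness: move the brass weight from the stack to the middle of the green round mat, standing upright and set down rather than dropped, and swing the gauge's yellow arm up past upright. Then slide the top pad sideways, without lifting it, off the stack and across the measuring table until it lies flat along the red stop rail, leaving the three pads below as they are, and bring the arm down until its foot rests on the pad. Last, press the red record button fully, and leave everything else on the bench where it is.

Things in the scene. Friction and masses are not known exactly. Their poses are not given: they have to be found in the camera images.
- gauge: fixed brake-pad gauge, blue base 170 x 240 x 10 mm. Origin at bench level; x along the pads' long side, y the sliding direction from the stack to the red stop rail, z up. In this frame the base spans y -105 to +135 mm, the stack stands on it about y = -55 mm and its -y side is open for pushing
- table_mid (a point): middle of the top of the aluminium measuring table: at gauge x = 0, y = 25.5 mm, 56 mm above the bench (2 mm below the underside of the top pad). The table is 170 mm along x and runs from gauge y = -21 to +72 mm. Steel side guides 10 mm high stand on it at x = +-75 to 83 mm, y = 10 to 60 mm
- stop_face (a point): middle of the foot of the red stop rail's face that the pad comes to lie along: gauge x = 0, y = 60 mm, at table height. The rail is 120 mm long along x, 12 mm thick, 18 mm high. A pad against it has its centre at gauge y = 32 mm
- swing_hinge (a point): hinge axis of the gauge arm: at gauge x = 0, y = 100 mm, 104 mm above the bench; the axis runs along the gauge's x; two blue cheeks 116 mm high stand either side (x = +-16 to 26 mm)
- gauge_arm (a joint): angle of the yellow gauge arm (rad): 0 is level, reaching from the hinge towards the stack (-y), its foot then just resting on the top of a pad on the table (below 0 if there is no pad); grows as it is swung up, 1.57 upright, end stop at 1.8 (leaning back). Stiff hinge (about 0.11 N m): stays where it is left
- swing_bar (a point): middle of the arm's black round cross bar, 82 mm from the hinge, 10 mm diameter, 110 mm long along the gauge's x: 44 mm of it is free on each side of the 22 mm wide arm, to be pinched there. The steel foot hangs 32 mm below the arm's middle line, 68 mm from the hinge; the dial (38 mm diameter) stands 20 mm above it, 46 mm from the hinge
- pad_top_mid (a point): top brake pad of a stack of four: steel back plate 110 x 56 x 5 mm uppermost (with ears 128 mm long over all) on an 11 mm friction block 104 x 52 mm, 16 mm thick in all, about 0.32 kg; long side along its x. The point is at its centre, 8 mm above its underside
- pad_second_mid (a point): second pad in the stack, a brake pad like the top one, friction side down; point at its centre, 8 mm above its underside
- pad_third_mid (a point): third pad in the stack, a brake pad like the top one, friction side down; point at its centre, 8 mm above its underside
- pad_bottom_mid (a point): bottom pad in the stack, a brake pad like the top one, friction side down; point at its centre, 8 mm above its underside
- weight_stem (a point): brass hold-down weight standing on the top pad: disc 52 mm diameter, 24 mm high, with a round stem 20 mm diameter rising from 24 to 60 mm above its underside, 0.35 kg. The point is in the stem's middle, 42 mm above the underside
- mat: green round parking mat, 84 mm diameter, 4 mm thick, fixed; origin at its centre on the bench, top 4 mm up
- record (a joint): travel of the recorder's button (m): 0 released, 0.006 fully down (about 4 N); springs back
- record_top (a point): centre of the top of the round red button, 30 mm diameter, on the grey recorder box (100 x 75 x 35 mm, fixed)
- oil_a: bystander: black oil bottle with red cap, 72 mm diameter, 190 mm high; origin under its centre
- oil_b: bystander: a second such bottle; origin under its centre
- grease: bystander: grease tin, 70 mm diameter, 75 mm high; origin under its centre
- wrench: bystander: wrench lying on the bench; origin under its middle
- socket: bystander: steel socket, 32 mm diameter, 35 mm high, upright; origin under its centre
- bearing: bystander: steel bearing ring, 60 mm diameter, 18 mm high; origin under its centre
- driver: bystander: red-handled screwdriver lying on the bench; origin under its middle
Things that resemble listed ones, but are neither listed nor needed, are in the scene too. Leave any blue or orange look-alike of the part that bears record alone. Of the things like the part that bears weight_stem, leave any that is blue; of the rest the larger one is meant.

How it is judged:
On the way, in this order (a step that is already met when the one before it is completed fails the run):
1. the weight stands released on the green mat and the gauge arm is swung up (in either order) (horizontal distance between weight_stem and mat below 0.02 m and height (world z) of weight_stem below 0.052 m and angle between weight_stem's own z axis and vertical below 0.1 rad and contact force between the fingers and weight below 0.1 N and value of joint gauge_arm above 1.45 rad), for 0.2 s.
2. the top pad has been slid onto the measuring table and lies along the stop rail (y of pad_top_mid in the frame of gauge above 0.028 m and x of pad_top_mid in the frame of gauge between -0.014 and 0.014 m and angle between the x axis of pad_top_mid and the x axis of gauge, either way round below 0.08 rad and height (world z) of pad_top_mid between 0.06 and 0.068 m and angle between pad_top_mid's own z axis and vertical below 0.06 rad), for 0.2 s.
3. the gauge arm is down, its foot on the pad (all of step 2 and value of joint gauge_arm below 0.05 rad), for 0.2 s.
4. the record button is pressed (value of joint gauge_arm below 0.05 rad and value of joint record above 0.004 m), for 0.05 s.
At the end, for the whole second after the job is handed in: Top pad flat on the table, within 4 mm of the stop rail, 14 mm of the middle and 0.08 rad of square; arm joint below 0.05 rad; button released; weight upright within 20 mm of the mat's centre; other pads within 8 mm of their start; pad and weight at rest (all of step 3 and horizontal distance between weight_stem and mat below 0.02 m and height (world z) of weight_stem below 0.052 m and angle between weight_stem's own z axis and vertical below 0.1 rad and contact force between the fingers and weight below 0.1 N and value of joint record below 0.002 m and linear speed of each of pad_top, weight below 0.02 m/s and distance of each of pad_second_mid, pad_third_mid, pad_bottom_mid from where it was at the start of the episode below 0.008 m); the robot touches nothing.
It fails at once if a lower pad of the stack is shifted by more than 8 mm (not (distance of pad_second_mid from where it was at the start of the episode below 0.008 m) or not (distance of pad_third_mid from where it was at the start of the episode below 0.008 m) or not (distance of pad_bottom_mid from where it was at the start of the episode below 0.008 m)).
It fails at once if the top pad is lifted (more than 8 mm above its place on the stack) or tipped (height (world z) of pad_top_mid above 0.074 m or angle between pad_top_mid's own z axis and vertical above 0.25 rad).
It fails at once if the weight is dropped or thrown (moves faster than 0.6 m/s untouched by the fingers) (contact force between the fingers and weight below 0.05 N and linear speed of weight above 0.6 m/s).
It fails at once if a bystander is moved by more than 30 mm (distance of any of oil_a, oil_b, grease, wrench, socket, bearing, driver from where it was at the start of the episode above 0.03 m).
It also fails if it takes over 72 s, if anything falls off the work surface, if the arm or the gripper's body presses on something with over 40 N, if the wrist force passes 120 N, or if a joint passes its speed limit or range.

## Working session

There is one attempt and no reset: what is moved stays moved. The work goes in short steps, Python scripts to look and compute and a shell command to move; the robot and the scene stay as the last step left them, time stands still between calls to the robot, and variables do not carry over. Pictures are saved under pics/ and viewed, at most 10 in all, crops included, and the job is handed in when it is done.

```bash
mkdir -p pics; cat > h.py <<'E'
import numpy as np, cv2
from bench import ctrl
from scipy.spatial.transform import Rotation as R
def cap(n,f,scale=1,crop=None):
    s=ctrl.observe(); c=ctrl.capture(n); im=c['image'][:,:,::-1]
    np.save('pics/'+f+'.npy',dict(c,pos=s['tool_pos'],rot=s['ee_rot']),allow_pickle=True)
    show(im,f,scale,crop); return c
def show(im,f,scale=1,crop=None):
    if crop: u0,v0,u1,v1=crop; im=im[v0:v1,u0:u1]
    cv2.imwrite('pics/'+f+'.png',cv2.resize(im,None,fx=scale,fy=scale,interpolation=cv2.INTER_CUBIC))
def load(f): return np.load('pics/'+f+'.npy',allow_pickle=True).item()
def ray(c,u,v):
    K=np.array(c['camera_matrix']); d=np.linalg.inv(K)@[u,v,1]
    if c.get('rvec') is not None:
        Rm=cv2.Rodrigues(np.array(c['rvec'],float))[0]; t=np.array(c['tvec']).ravel()
        return -Rm.T@t, Rm.T@d
    M=np.array(c['mount']); Rt=R.from_euler('xyz',c['rot']).as_matrix()
    return np.array(c['pos'])+Rt@M[:3,3], Rt@M[:3,:3]@d
def at(c,u,v,z):
    o,d=ray(c,u,v); return (o+d*(z-o[2])/d[2]).round(4)
def tool(p):
    "offset in tool axes (mm) from present TCP to world p"
    s=ctrl.observe(); return (R.from_euler('xyz',s['ee_rot']).inv().apply(np.array(p)-s['tool_pos'])*1000).round(1)
E
python3 - <<'E'
from h import *
c=cap('top','top0',1.25); d=cap('scene','scene0',1.25)
s=ctrl.observe(); print(s)
for c in (c,d): print(ray(c,320,200))
E
```

```text
{'time': 0.1, 'qpos': array([-1.39150434e+00,  2.07340624e-01,  1.54284200e+00,  2.30623229e-05,
        1.39347918e+00, -1.50481315e-01]), 'joint_vel': array([-0.00106721, -0.00245286, -0.00326076, -0.00043634,  0.00096155,
        0.00145776]), 'joint_efforts': array([-1.43942966e-04, -3.84092188e+01, -2.92546588e+01, -1.50849251e-04,
        4.91154206e-03,  4.56057251e-06]), 'tool_pos': array([ 0.18607089, -0.54325464,  0.19352397]), 'ee_rot': array([-3.13955030e+00, -3.32628876e-04,  3.29768875e-01]), 'contact_force': array([1.4588393 , 0.17310494, 0.73646387]), 'moment': array([0.05427688, 0.0359251 , 0.01673289]), 'grasp_force': 0.0, 'finger_gap': 0.9998002370269109}
(array([0.41679254, 0.02449041, 1.28315135]), array([ 7.89053379e-02,  2.27669750e-04, -9.97020491e-01]))
(array([ 1.13956517, -0.58190411,  0.9215406 ]), array([-0.51518962,  0.50897886, -0.6898488 ]))
```

View pics/top0.png

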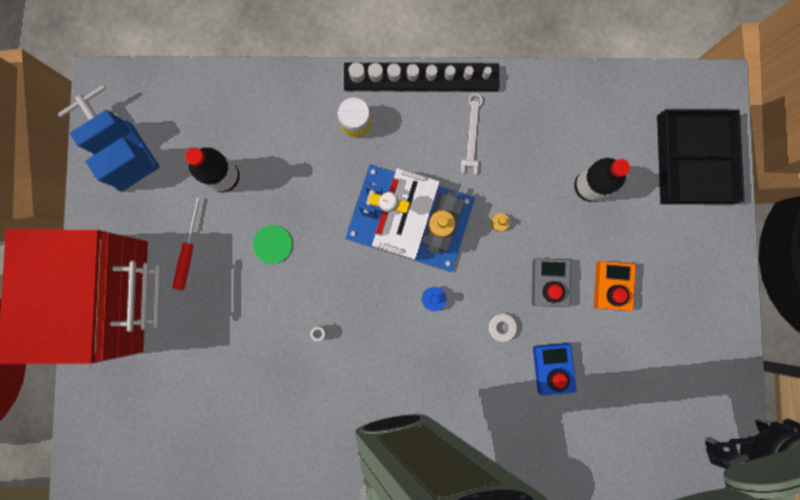

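View pics/scene0.png

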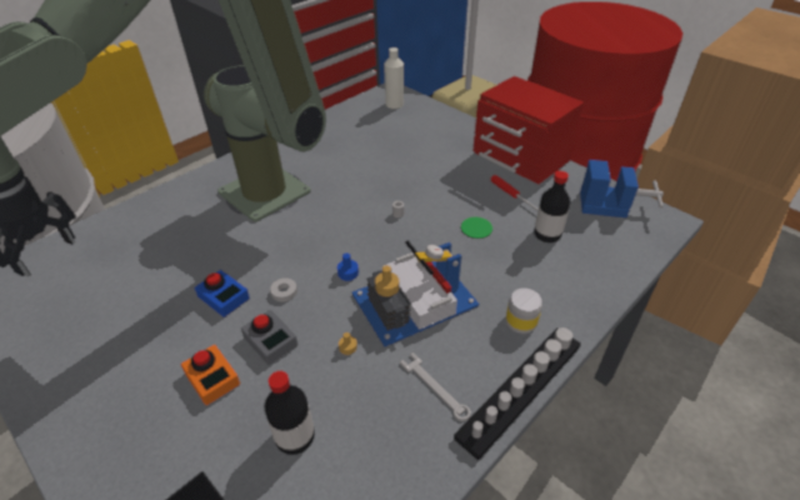

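Top view (800x500 px):
- **Weight:** the candidates are the large brass one on the stack (442,224), a small brass one (501,222) and a blue one (434,298). I want the large brass one, because it is not blue, is the larger of the rest, and stands on the pads.
- **Recorder:** the candidates are grey (553,282), orange (616,286) and blue (555,368). I want the grey one.
- **Mat:** it is at (272,244).

I'll confirm these in one enlarged crop.

```bash
python3 - <<'E'
from h import *
c=load('top0'); show(c['image'][:,:,::-1],'crop0',3,(270,120,490,320))
E
```

```text
(no output)
```

View pics/crop0.png

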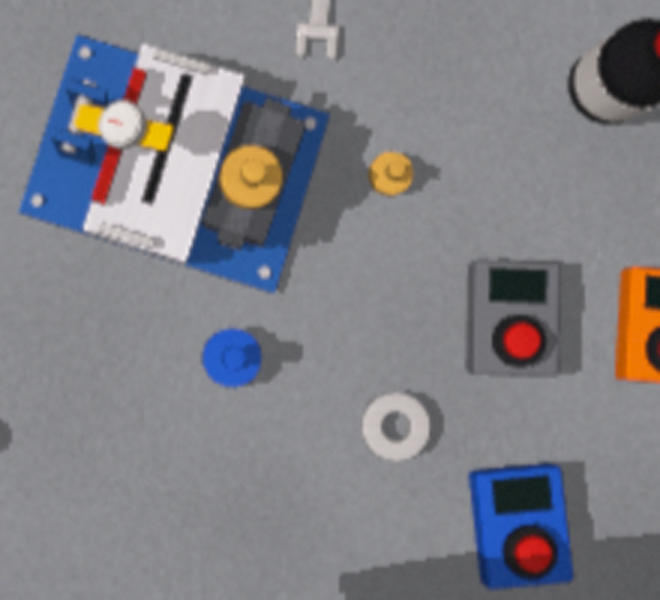

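```bash
python3 - <<'E'
from h import *
c=load('top0'); P=lambda u,v,z: at(c,270+u/3,120+v/3,z)
q=np.array([P(*a,.010)[:2] for a in [(78,36),(328,112),(277,292),(22,212)]]); 
print(q, [np.linalg.norm(q[i]-q[i-1]).round(4) for i in range(4)])
yd=(q[0]+q[3]-q[1]-q[2]); yaw=np.arctan2(-yd[0],yd[1]); xd=q[0]+q[1]-q[2]-q[3]
print('yaw',yaw,np.arctan2(xd[1],xd[0]))
ctr=q.mean(0); G=ctr-0.015*yd/np.linalg.norm(yd); print('G',G)
yw=yaw; Rm=np.array([[np.cos(yw),-np.sin(yw)],[np.sin(yw),np.cos(yw)]])
w=P(256,173,.134)[:2]; print('stem',w, 'in gauge',Rm.T@(w-G))
w=P(251,178,.098)[:2]; print('disc',w, 'in gauge',Rm.T@(w-G))
b=P(166,138,.108)[:2]
for n,p in dict(hinge=(0,.1),bar=(0,.018),stack=(0,-.055),stop=(0,.06)).items(): print(n,G+Rm@p)
print('mat',at(c,217.6,195.2,.004),'btn',P(521,340,.045))
s=[P(u,v,.035) for u,v in [(472,262),(557,262),(557,373),(472,373)]];print('box',s)
import pathlib
E
```

```text
[[ 0.702   0.0901]
 [ 0.6333 -0.1351]
 [ 0.4714 -0.0882]
 [ 0.5424  0.1389]] [np.float64(0.1669), np.float64(0.2354), np.float64(0.1686), np.float64(0.2379)]
yaw -0.29957057607320764 -0.2893152255523074
G [ 0.58284835 -0.01290695]
stem [ 0.5622 -0.0608] in gauge [-0.00559503 -0.05185359]
disc [ 0.5626 -0.0593] in gauge [-0.00565551 -0.05030235]
hinge [0.61235934 0.08263938]
bar [0.58816033 0.00429139]
stack [ 0.5666173  -0.06545743]
stop [0.60055495 0.04442085]
mat [0.5304 0.2993 0.004 ] btn [ 0.4288 -0.2957  0.045 ]
box [array([ 0.4968, -0.2568,  0.035 ]), array([ 0.4969, -0.3313,  0.035 ]), array([ 0.4003, -0.329 ,  0.035 ]), array([ 0.4003, -0.255 ,  0.035 ])]
```

```bash
python3 - <<'E'
from h import *
print(tool([.562,-.060,.24]))
E
```

```text
[ 512.2 -335.6  -45.6]
```

```bash
R='x'; python3 -m creep '[{"hand":100,"dp":[0,0,-46],"rot":[0,0,0]},{"hand":100,"dp":[256,-168,-46],"rot":[0,0,-54]},{"hand":100,"dp":[256,-168,-46],"rot":[0,0,-54]},{"hand":100,"dp":[256,-168,-46],"rot":[0,0,-54]},{"hand":100,"dp":[256,-168,-46],"rot":[0,0,-54]},{"hand":100,"dp":[256,-168,-46],"rot":[0,0,-54]},{"hand":100,"dp":[256,-168,-46],"rot":[0,0,-54]},{"hand":100,"dp":[256,-168,-46],"rot":[0,0,-54]}]'; python3 - <<'E'
from h import *
print(tool([.562,-.060,.24]))
E
```

```text
time: 0.77
tool_pos: [0.3656, -0.3116, 0.24]
ee_rot: [-3.141, -0.0, 1.21]
contact_force: [0.2, -0.3, 0.4]
finger_gap: 0.999
grasp_force: 0.0
[3.047e+02 9.510e+01 1.000e-01]
```

```bash
python3 -m creep '[{"hand":100,"dp":[305,95,0],"rot":[0,0,-4]},{"hand":100,"dp":[305,95,0],"rot":[0,0,-4]},{"hand":100,"dp":[305,95,0],"rot":[0,0,-4]},{"hand":100,"dp":[305,95,0],"rot":[0,0,-4]},{"hand":100,"dp":[305,95,0],"rot":[0,0,-4]},{"hand":100,"dp":[305,95,0],"rot":[0,0,-4]},{"hand":100,"dp":[305,95,0],"rot":[0,0,-4]},{"hand":100,"dp":[305,95,0],"rot":[0,0,-4]}]'; python3 -m creep '[{"hand":100,"dp":[0,0,0],"rot":[0,0,0]},{"hand":100,"dp":[0,0,0],"rot":[0,0,0]}]'; python3 - <<'E'
from h import *
cap('wrist','w1',1.25)
print(load('w1')['mount'],ctrl.observe()['qpos'])
E
```

```text
time: 1.43
tool_pos: [0.5642, -0.0594, 0.2398]
ee_rot: [-3.141, -0.001, 1.277]
contact_force: [-0.4, -0.2, -0.2]
finger_gap: 0.997
grasp_force: 0.0
time: 1.6
tool_pos: [0.5629, -0.0615, 0.2394]
ee_rot: [-3.14, 0.001, 1.278]
contact_force: [-0.2, -0.4, -0.0]
finger_gap: 0.999
grasp_force: 0.0
[[ 4.43065981e-04 -9.45672402e-01 -3.25120764e-01  8.45719008e-02]
 [ 9.99999900e-01  4.37000071e-04  9.16798740e-05 -4.80983111e-04]
 [ 5.53786702e-05 -3.25120772e-01  9.45672502e-01 -1.79003844e-01]
 [ 0.00000000e+00  0.00000000e+00  0.00000000e+00  1.00000000e+00]] [-2.63427694e-01  1.57004363e-01  1.50626455e+00 -7.70518889e-04
  1.48013262e+00  3.16794841e-02]
```

View pics/w1.png

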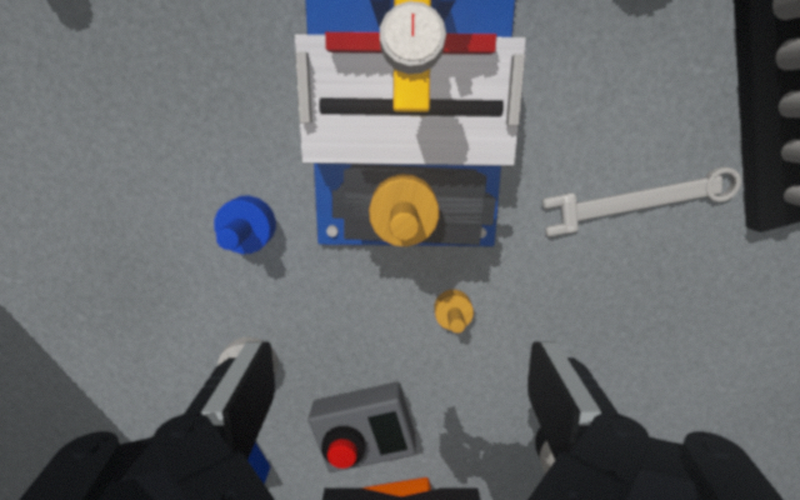

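The wrist view shows the stem top at (403,221), the table's near edge from (303,162) to (515,164), and the bar from (320,106) to (502,107). Image up is gauge +y.

```bash
python3 - <<'E'
from h import *
c=load('w1'); P=lambda u,v,z: at(c,u/1.25,v/1.25,z)[:2]
print('stem',P(403,221,.134),'disc',P(404,207,.098))
a,b,d,e=P(303,162,.056),P(515,164,.056),P(525,37,.056),P(297,37,.056)
for x,y in((a,b),(d,e),(b,d)): print(np.linalg.norm(x-y))
x=b-a; print('yaw',np.arctan2(x[1],x[0]), np.arctan2(*(d-e)[::-1]))
yw=np.arctan2(x[1],x[0]); Rm=np.array([[np.cos(yw),-np.sin(yw)],[np.sin(yw),np.cos(yw)]])
G=(a+b)/2-Rm@[0,-.021]; print('G',G, 'from far',(d+e)/2-Rm@[0,.072])
for n,q in dict(stem=P(403,221,.134),barL=P(320,106,.1),barR=P(502,107,.1),padL=P(331,208,.074),padR=P(500,208,.074)).items(): print(n,q,Rm.T@(q-G))
print(tool([*P(403,221,.134),.100]))
E
```

```text
stem [ 0.5662 -0.0533] disc [ 0.5673 -0.0527]
0.1694382778477165
0.16713135552612507
0.09203765533736724
yaw -0.3014061524158269 -0.29317608901854314
G [ 0.58503413 -0.00879668] from far [ 0.58462585 -0.01040424]
stem [ 0.5662 -0.0533] [-0.00477369 -0.04808827]
barL [0.5331 0.0308] [-0.06134774  0.02239433]
barR [ 0.6505 -0.0052] [0.06144695 0.02286895]
padL [ 0.5107 -0.0423] [-0.06103724 -0.05406006]
padR [ 0.6377 -0.0805] [ 0.07157778 -0.05283637]
[ 10.2   1.2 139.6]
```

```bash
python3 -m creep '[{"hand":100,"dp":[9,1,40],"rot":[0,0,0]},{"hand":100,"dp":[9,1,75],"rot":[0,0,0]},{"hand":100,"dp":[9,1,105],"rot":[0,0,0]},{"hand":100,"dp":[9,1,125],"rot":[0,0,0]},{"hand":100,"dp":[9,1,135],"rot":[0,0,0]},{"hand":100,"dp":[9,1,135],"rot":[0,0,0]},{"hand":60,"dp":[9,1,135],"rot":[0,0,0]},{"hand":45,"dp":[9,1,135],"rot":[0,0,0]}]' 30; python3 -m creep '[{"hand":35,"dp":[0,0,0],"rot":[0,0,0]},{"hand":28,"dp":[0,0,0],"rot":[0,0,0]},{"hand":15,"dp":[0,0,0],"rot":[0,0,0]},{"hand":10,"dp":[0,0,0],"rot":[0,0,0]},{"hand":10,"dp":[0,0,0],"rot":[0,0,0]},{"hand":10,"dp":[0,0,0],"rot":[0,0,0]}]' 30
```

```text
time: 2.32
tool_pos: [0.568, -0.0556, 0.1075]
ee_rot: [3.138, -0.0, 1.274]
contact_force: [-0.1, 0.1, 1.1]
finger_gap: 0.743
grasp_force: 0.0
time: 2.82
tool_pos: [0.5666, -0.0545, 0.1055]
ee_rot: [3.141, -0.0, 1.275]
contact_force: [-0.3, 0.2, 0.8]
finger_gap: 0.1
grasp_force: 0.0
```

```bash
python3 - <<'E'
from h import *
cap('wrist','w2',1.25); d=cap('scene','s2',4,(270,180,400,290))
E
```

```text
(no output)
```

View pics/w2.png

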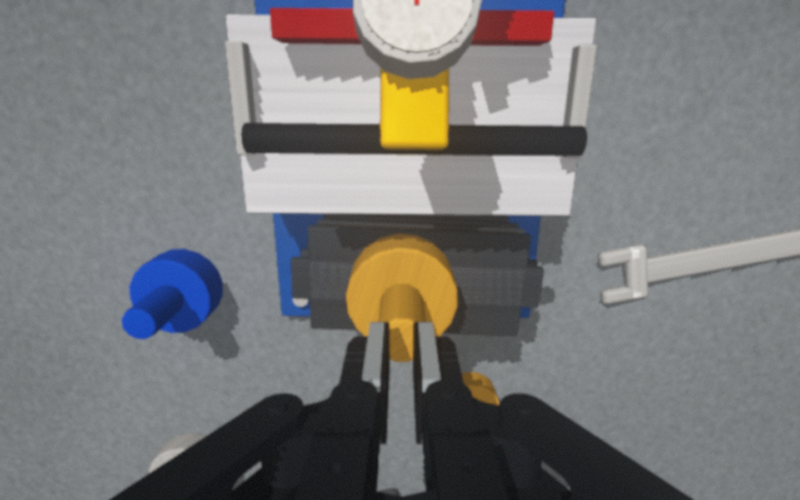

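The fingers have closed to 8 mm and the stem isn't between them. It shows at about (403,345), partly hidden by the fingertips, so I'll check by projecting the known points.

```bash
python3 - <<'E'
from h import *
c=load('w2'); s=ctrl.observe(); print(s['tool_pos'],s['finger_gap'],s['grasp_force'])
M=np.array(c['mount']); K=c['camera_matrix']; Rt=R.from_euler('xyz',c['rot']).as_matrix()
def pr(p):
    q=M[:3,:3].T@(Rt.T@(np.array(p)-c['pos'])-M[:3,3]); q=K@q; return (q[:2]/q[2]*1.25).round()
t=np.array(c['pos']); print('tcp',pr(t),'tcp up19',pr(t+[0,0,.019]))
for y in (.0,-.006,-.012,.006,.012):
  p=np.array([.5662,-.0533])+y*np.array([.295,.955]); print(y,pr([*p,.134]),pr([*p,.098]),pr([*p,.074]))
E
```

```text
[ 0.56647258 -0.0544514   0.10533736] 0.1043565478828023 0.0
tcp [402. 303.] tcp up19 [402. 323.]
0.0 [400. 333.] [400. 293.] [400. 274.]
-0.006 [400. 346.] [400. 305.] [400. 285.]
-0.012 [400. 360.] [400. 317.] [400. 296.]
0.006 [400. 318.] [400. 281.] [400. 263.]
0.012 [400. 304.] [400. 269.] [400. 251.]
```

View pics/s2.png

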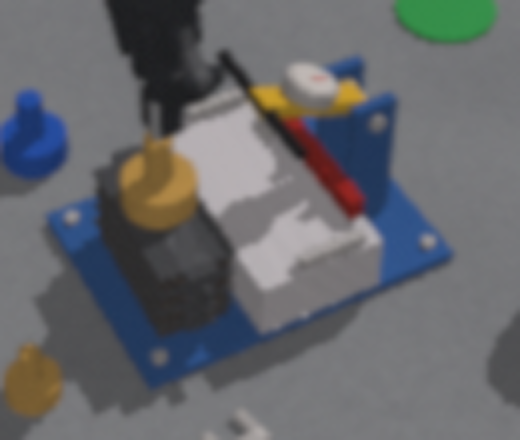

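```bash
python3 - <<'E'
from h import *
c=load('s2'); t=np.array(c['pos']); print(np.array(c['camera_matrix'])[0])
for dz in (0,.02,.03,.04,.05):
  p=cv2.projectPoints(np.array([t+[0,0,dz]]),np.array(c['rvec'],float),np.array(c['tvec'],float),np.array(c['camera_matrix']),None)[0].ravel(); print(dz,(p-[270,180])*4)
for p in ([.566,-.054,.134],[.566,-.054,.098]):
  p=cv2.projectPoints(np.array([p]),np.array(c['rvec'],float),np.array(c['tvec'],float),np.array(c['camera_matrix']),None)[0].ravel(); print((p-[270,180])*4)
E
```

```text
[424.82740452   0.         326.21615567]
0 [159.47883051 162.24438197]
0.02 [158.69019114 141.11360334]
0.03 [158.28858319 130.35293216]
0.04 [157.88199589 119.45884481]
0.05 [157.47033608 108.42884457]
[158.32647481 131.13522586]
[159.74693964 169.20016524]
```

```bash
python3 -m creep '[{"hand":10,"dp":[0,0,-12],"rot":[0,0,0]},{"hand":60,"dp":[0,0,-12],"rot":[0,0,0]},{"hand":80,"dp":[0,0,-12],"rot":[0,0,0]},{"hand":80,"dp":[0,0,-12],"rot":[0,0,0]},{"hand":80,"dp":[0,0,-4],"rot":[0,0,0]},{"hand":80,"dp":[0,0,8],"rot":[0,0,0]},{"hand":80,"dp":[0,0,18],"rot":[0,0,0]},{"hand":80,"dp":[0,0,18],"rot":[0,0,0]}]' 30; python3 - <<'E'
from h import *
cap('wrist','w3',1.25)
E
```

```text
time: 3.58
tool_pos: [0.5634, -0.0538, 0.0833]
ee_rot: [-3.134, 0.0, 1.274]
contact_force: [-0.5, 0.8, -1.4]
finger_gap: 0.799
grasp_force: 0.0
```

View pics/w3.png

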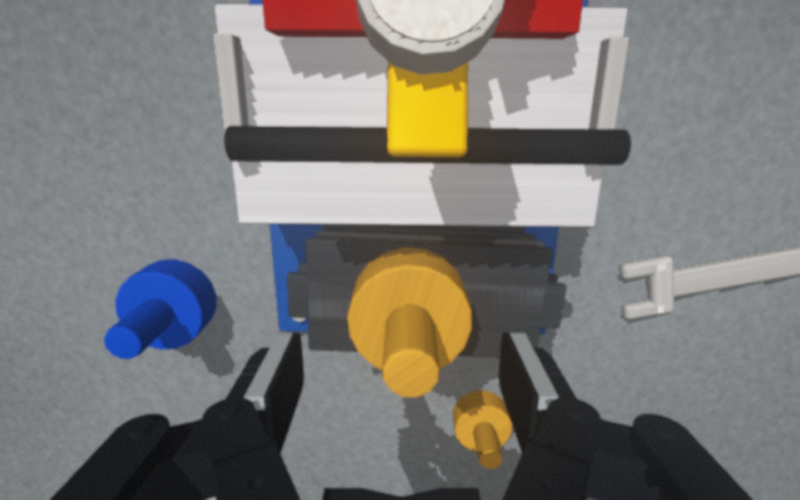

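```bash
python3 - <<'E'
from h import *
c=load('w3'); print(c['pos'],c['rot']); M=np.array(c['mount']); K=np.array(c['camera_matrix'])
for u,v,d in ((298,335,.175),(505,335,.175),(298,450,.175),(272,405,.175)):
  q=M@np.append(np.linalg.inv(K)@[u/1.25,v/1.25,1]*d,1); print(q[:3].round(4))
p=at(c,411,373,.134) if 0 else at(c,411/1.25,373/1.25,.134); print(p,tool(p), at(c,410/1.25,312/1.25,.098))
E
```

```text
[ 0.56336438 -0.05380157  0.08328348] [-3.13419304e+00  3.30753400e-04  1.27449820e+00]
[-0.0026 -0.0405 -0.0239]
[-0.0026  0.0402 -0.0239]
[-0.045  -0.0405 -0.0385]
[-0.0285 -0.0507 -0.0328]
[ 0.566  -0.0565  0.134 ] [ -1.9   2.2 -49.6] [ 0.5674 -0.0522  0.098 ]
```

The wrist and scene views agree: the fingertips are about 30 mm short of the reported TCP. The fingers straddle the stem at (411,373), so I'll go 13 mm lower and close.

```bash
python3 -m creep '[{"hand":80,"dp":[-2,2,8],"rot":[0,0,0]},{"hand":60,"dp":[-2,2,13],"rot":[0,0,0]},{"hand":45,"dp":[-2,2,13],"rot":[0,0,0]},{"hand":35,"dp":[-2,2,13],"rot":[0,0,0]},{"hand":28,"dp":[-2,2,13],"rot":[0,0,0]},{"hand":5,"dp":[-2,2,13],"rot":[0,0,0]},{"hand":5,"dp":[-2,2,13],"rot":[0,0,0]},{"hand":5,"dp":[-2,2,13],"rot":[0,0,0]}]' 30
```

```text
time: 4.3
tool_pos: [0.568, -0.057, 0.0747]
ee_rot: [3.141, -0.0, 1.275]
contact_force: [-1.1, -1.2, 0.7]
finger_gap: 0.222
grasp_force: 30.7
```

```bash
python3 -m creep '[{"hand":5,"dp":[0,0,-15],"rot":[0,0,0]},{"hand":5,"dp":[0,0,-45],"rot":[0,0,0]},{"hand":5,"dp":[0,0,-75],"rot":[0,0,0]},{"hand":5,"dp":[0,0,-105],"rot":[0,0,0]},{"hand":5,"dp":[0,0,-125],"rot":[0,0,0]},{"hand":5,"dp":[0,0,-130],"rot":[0,0,0]}]' 40;  python3 - <<'E'
from h import *
print(tool([.532,.302,.20]))
c=load('top0')
print(at(c,195/1.25,156/1.25,.185),at(c,354/1.25,104/1.25,.075))
E
```

```text
time: 4.8
tool_pos: [0.5706, -0.0577, 0.2091]
ee_rot: [3.133, -0.0, 1.275]
contact_force: [0.3, 0.0, -1.8]
finger_gap: 0.215
grasp_force: 39.5
[ 332.8 -141.9    8. ]
[0.6787 0.4071 0.185 ] [0.8158 0.1207 0.075 ]
```

```bash
python3 -m creep '[{"hand":5,"dp":[18,-8,0],"rot":[0,0,0]},{"hand":5,"dp":[55,-23,0],"rot":[0,0,0]},{"hand":5,"dp":[92,-39,0],"rot":[0,0,0]},{"hand":5,"dp":[129,-55,0],"rot":[0,0,0]},{"hand":5,"dp":[166,-71,0],"rot":[0,0,0]},{"hand":5,"dp":[203,-87,0],"rot":[0,0,0]},{"hand":5,"dp":[240,-102,0],"rot":[0,0,0]},{"hand":5,"dp":[275,-117,0],"rot":[0,0,0]}]' 40; python3 -m creep '[{"hand":5,"dp":[30,-13,0],"rot":[0,0,0]},{"hand":5,"dp":[48,-20,0],"rot":[0,0,0]},{"hand":5,"dp":[58,-25,0],"rot":[0,0,0]},{"hand":5,"dp":[58,-25,0],"rot":[0,0,0]},{"hand":5,"dp":[58,-25,0],"rot":[0,0,0]}]' ;  python3 - <<'E'
from h import *
s=ctrl.observe(); print(s['tool_pos'],tool([.532,.302,.0785]))
c=cap('wrist','w4',1.25)
E
```

```text
time: 5.47
tool_pos: [0.5345, 0.242, 0.2022]
ee_rot: [-3.139, 0.001, 1.275]
contact_force: [0.6, 0.3, -3.0]
finger_gap: 0.216
grasp_force: 39.4
time: 5.88
tool_pos: [0.5286, 0.3021, 0.203]
ee_rot: [-3.14, 0.002, 1.275]
contact_force: [-0.9, -0.4, -2.1]
finger_gap: 0.217
grasp_force: 39.4
[0.52859406 0.30212307 0.20297435] [  1.2   3.5 124.5]
```

View pics/w4.png

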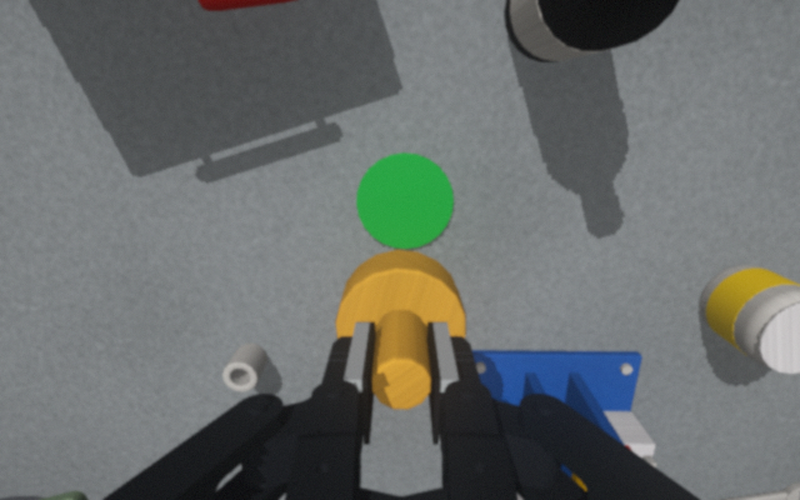

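```bash
python3 - <<'E'
from h import *
c=load('w4'); m=at(c,406/1.25,200/1.25,.004); st=at(c,402/1.25,385/1.25,c['pos'][2]+.062); dc=at(c,402/1.25,300/1.25,c['pos'][2]+.014)
print(m,st,dc, c['pos'],tool([*m[:2],.0]),tool([*st[:2],0]))
E
```

```text
[0.5328 0.303  0.004 ] [0.5291 0.3037 0.265 ] [0.5309 0.3096 0.217 ] [0.52859406 0.30212307 0.20297435] [  3.    3.4 203.3] [  2.6  -0.4 203.3]
```

```bash
python3 -m creep '[{"hand":5,"dp":[1,3,20],"rot":[0,0,0]},{"hand":5,"dp":[1,3,55],"rot":[0,0,0]},{"hand":5,"dp":[1,3,90],"rot":[0,0,0]},{"hand":5,"dp":[1,3,125],"rot":[0,0,0]},{"hand":5,"dp":[1,3,155],"rot":[0,0,0]},{"hand":5,"dp":[1,3,175],"rot":[0,0,0]},{"hand":5,"dp":[1,3,187],"rot":[0,0,0]},{"hand":5,"dp":[1,3,190],"rot":[0,0,0]}]';python3 -m creep '[{"hand":5,"dp":[0,0,2],"rot":[0,0,0]},{"hand":5,"dp":[0,0,4],"rot":[0,0,0]},{"hand":5,"dp":[0,0,6],"rot":[0,0,0]},{"hand":5,"dp":[0,0,6],"rot":[0,0,0]}]'
```

```text
time: 6.6
tool_pos: [0.5307, 0.3004, 0.0115]
ee_rot: [-3.137, 0.004, 1.272]
contact_force: [-0.6, -0.8, -3.0]
finger_gap: 0.215
grasp_force: 39.4
time: 6.93
tool_pos: [0.5336, 0.3033, 0.0098]
ee_rot: [3.139, -0.002, 1.275]
contact_force: [0.1, -0.0, -3.5]
finger_gap: 0.215
grasp_force: 39.4
```

```bash
python3 -m creep '[{"hand":5,"dp":[0,0,1],"rot":[0,0,0]},{"hand":5,"dp":[0,0,2],"rot":[0,0,0]},{"hand":5,"dp":[0,0,3],"rot":[0,0,0]},{"hand":5,"dp":[0,0,3],"rot":[0,0,0]},{"hand":5,"dp":[0,0,3],"rot":[0,0,0]}]';python3 -m creep '[{"hand":5,"dp":[0,0,1],"rot":[0,0,0]},{"hand":5,"dp":[0,0,2],"rot":[0,0,0]},{"hand":5,"dp":[0,0,2],"rot":[0,0,0]}]'
```

```text
time: 7.35
tool_pos: [0.5323, 0.303, 0.0053]
ee_rot: [-3.141, 0.0, 1.275]
contact_force: [-1.0, 0.1, -2.0]
finger_gap: 0.216
grasp_force: 39.4
time: 7.6
tool_pos: [0.5325, 0.3032, 0.0048]
ee_rot: [-3.142, -0.0, 1.275]
contact_force: [-2.9, -0.7, 4.7]
finger_gap: 0.217
grasp_force: 40.2
```

```bash
python3 -m creep '[{"hand":28,"dp":[0,0,-1],"rot":[0,0,0]},{"hand":45,"dp":[0,0,-1],"rot":[0,0,0]},{"hand":60,"dp":[0,0,-1],"rot":[0,0,0]},{"hand":60,"dp":[0,0,-15],"rot":[0,0,0]},{"hand":60,"dp":[0,0,-45],"rot":[0,0,0]},{"hand":60,"dp":[0,0,-85],"rot":[0,0,0]},{"hand":60,"dp":[0,0,-125],"rot":[0,0,0]},{"hand":60,"dp":[0,0,-165],"rot":[0,0,0]}]' 30; python3 - <<'E'
from h import *
cap('wrist','w5',1); c=cap('scene','s5',1); c=ctrl.capture('top')
im=c['image'][:,:,::-1]; a=cv2.resize(im[100:240,150:400],None,fx=2.4,fy=2.4); b=cv2.resize(load('s5')['image'][150:290,260:430,::-1],None,fx=2.4,fy=2.4)
w=load('w5')['image'][:,:,::-1]; w=cv2.resize(w,None,fx=.6,fy=.6)
H=np.zeros((590,800,3),np.uint8); 
a=cv2.resize(a,(500,280)); H[:280,:500]=a; b=cv2.resize(im[:1,:1],(1,1)) if 0 else cv2.resize(load('s5')['image'][150:290,260:430,::-1],(364,300)); H[285:585,:364]=b; H[285:525,370:754]=w
cv2.imwrite('pics/mix5.png',H)
G=np.array([.585,-.0095]); yw=-.295; Rm=np.array([[np.cos(yw),-np.sin(yw)],[np.sin(yw),np.cos(yw)]])
for p in [(0,.1),(0,.023),(-.033,.023),(0,-.055),(0,.06)]: print(p,G+Rm@p)
print(ctrl.observe()['tool_pos'])
E
```

```text
time: 8.27
tool_pos: [0.5321, 0.3029, 0.1709]
ee_rot: [3.141, -0.0, 1.275]
contact_force: [0.6, 0.4, -0.4]
finger_gap: 0.6
grasp_force: 0.0
(0, 0.1) [0.61407399 0.08618021]
(0, 0.023) [0.59168702 0.01250645]
(-0.033, 0.023) [0.56011255 0.02210086]
(0, -0.055) [ 0.56900931 -0.06212412]
(0, 0.06) [0.60244439 0.04790813]
[0.53627337 0.30457672 0.17542169]
```

View pics/mix5.png

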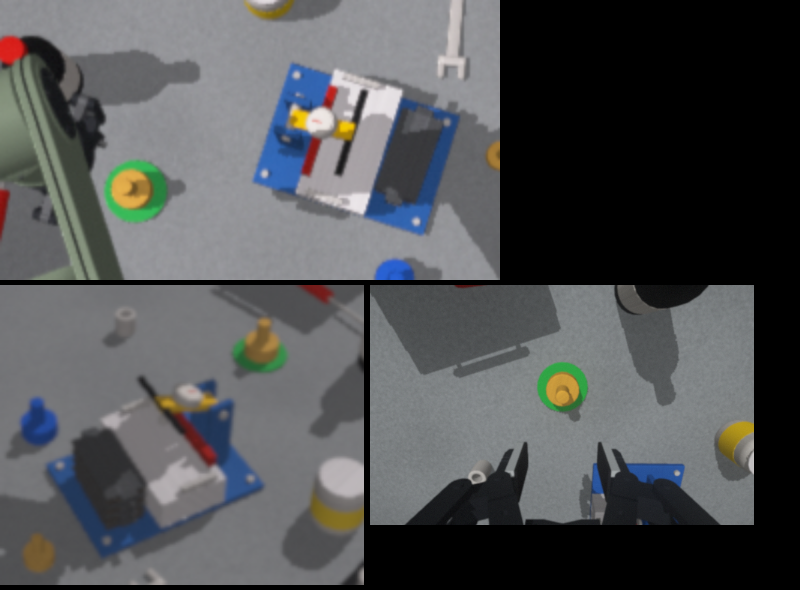

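The mixed view shows the weight upright, centred on the mat and released. Next I'll fit the gauge pose and arm angle from pixels I've already read: bar ends and table edges in w1, w2 and w3.

```bash
cat > fit.py <<'E'
from h import *
from scipy.optimize import least_squares
def proj(c,p):
    M=np.array(c['mount']); Rt=R.from_euler('xyz',c['rot']).as_matrix()
    q=M[:3,:3].T@(Rt.T@(p-np.array(c['pos']))-M[:3,3]); q=np.array(c['camera_matrix'])@q; return q[:2]/q[2]*1.25
E
python3 - <<'E'
from fit import *
D={'w1':[(320,106),(502,107),(303,162),(515,164)],'w2':[(244,138),(586,140),(246,212),(571,214)],'w3':[(227,143),(630,146),(239,222),(597,226)]}
C={k:load(k) for k in D}
def pts(x):
    yw,th=x[2],x[3]; y=.1-.082*np.cos(th); z=.104+.082*np.sin(th)
    o=[]
    for a,b,h in ((-.055,y,z),(.055,y,z),(-.085,-.021,.056),(.085,-.021,.056)):
        o.append([x[0]+np.cos(yw)*a-np.sin(yw)*b,x[1]+np.sin(yw)*a+np.cos(yw)*b,h])
    return np.array(o)
f=lambda x:np.concatenate([(proj(C[k],p)-q) for k in D for p,q in zip(pts(x),D[k])])
r=least_squares(f,[.585,-.0095,-.295,.3],loss='soft_l1'); print(r.x,r.fun.round(0)); p=pts(r.x); print(p)
E
```

```text
[ 0.58444597 -0.00959212 -0.3013905   0.39806998] [-0. -1.  1. -0. -1.  1. -0.  1.  0. -1. -0. -1.  1.  2.  0.  2.  1. -0.
 -2. -1. -0.  2. -1.  1.]
[[ 0.53917163  0.03004569  0.13578648]
 [ 0.64421334 -0.00260763  0.13578648]
 [ 0.49704356 -0.00441343  0.056     ]
 [ 0.65938075 -0.05487764  0.056     ]]
```

```bash
python3 -m creep '[{"hand":60,"dp":[0,0,-30],"rot":[0,0,-7]},{"hand":60,"dp":[0,0,-35],"rot":[0,0,-14]},{"hand":60,"dp":[0,0,-35],"rot":[0,0,-21]},{"hand":60,"dp":[0,0,-35],"rot":[0,0,-28]},{"hand":60,"dp":[0,0,-35],"rot":[0,0,-35]},{"hand":60,"dp":[0,0,-35],"rot":[0,0,-42]},{"hand":60,"dp":[0,0,-35],"rot":[0,0,-49]},{"hand":60,"dp":[0,0,-35],"rot":[0,0,-56]}]'; python3 -m creep '[{"hand":60,"dp":[0,0,0],"rot":[0,0,-7]},{"hand":60,"dp":[0,0,0],"rot":[0,0,-14]},{"hand":60,"dp":[0,0,0],"rot":[0,0,-21]},{"hand":60,"dp":[0,0,0],"rot":[0,0,-28]},{"hand":60,"dp":[0,0,0],"rot":[0,0,-33.5]},{"hand":60,"dp":[0,0,0],"rot":[0,0,-33.5]},{"hand":60,"dp":[0,0,0],"rot":[0,0,-33.5]}]';python3 - <<'E'
from h import *
print(tool([.5602,.0236,.20]))
E
```

```text
time: 9.08
tool_pos: [0.5314, 0.3025, 0.202]
ee_rot: [-3.139, -0.001, 2.258]
contact_force: [-0.1, 1.2, -0.4]
finger_gap: 0.603
grasp_force: 0.0
time: 9.67
tool_pos: [0.5317, 0.3026, 0.2024]
ee_rot: [-3.14, -0.002, 2.834]
contact_force: [-0.2, -0.6, -0.7]
finger_gap: 0.6
grasp_force: 0.0
[-111.6 -257.3    2.5]
```

```bash
python3 -m creep '[{"hand":60,"dp":[-112,-257,2],"rot":[0,0,0]},{"hand":60,"dp":[-112,-257,2],"rot":[0,0,0]},{"hand":60,"dp":[-112,-257,2],"rot":[0,0,0]},{"hand":60,"dp":[-112,-257,2],"rot":[0,0,0]},{"hand":60,"dp":[-112,-257,2],"rot":[0,0,0]},{"hand":60,"dp":[-112,-257,2],"rot":[0,0,0]},{"hand":60,"dp":[-112,-257,2],"rot":[0,0,0]},{"hand":60,"dp":[-112,-257,2],"rot":[0,0,0]}]';python3 -m creep '[{"hand":60,"dp":[0,0,0],"rot":[0,0,0]},{"hand":60,"dp":[0,0,0],"rot":[0,0,0]}]'; python3 - <<'E'
from h import *
print(ctrl.observe()['tool_pos'],tool([.5602,.0236,.086]))
cap('wrist','w6',1.25)
E
```

```text
time: 10.33
tool_pos: [0.5623, 0.0183, 0.201]
ee_rot: [-3.139, 0.001, 2.828]
contact_force: [-0.1, 1.0, 0.4]
finger_gap: 0.6
grasp_force: 0.0
time: 10.5
tool_pos: [0.5617, 0.0246, 0.2011]
ee_rot: [3.141, -0.001, 2.835]
contact_force: [-0.4, 0.3, -0.4]
finger_gap: 0.596
grasp_force: 0.0
[0.56172831 0.02462959 0.20107006] [  1.   -1.5 115.1]
```

```bash
python3 -m creep '[{"hand":60,"dp":[4,-1,35],"rot":[0,0,0]},{"hand":60,"dp":[4,-1,70],"rot":[0,0,0]},{"hand":60,"dp":[4,-1,95],"rot":[0,0,0]},{"hand":60,"dp":[4,-1,110],"rot":[0,0,0]},{"hand":60,"dp":[4,-1,115],"rot":[0,0,0]},{"hand":50,"dp":[4,-1,115],"rot":[0,0,0]},{"hand":40,"dp":[4,-1,115],"rot":[0,0,0]},{"hand":30,"dp":[4,-1,115],"rot":[0,0,0]}]' 20; python3 -m creep '[{"hand":22,"dp":[0,0,0],"rot":[0,0,0]},{"hand":16,"dp":[0,0,0],"rot":[0,0,0]},{"hand":2,"dp":[0,0,0],"rot":[0,0,0]},{"hand":2,"dp":[0,0,0],"rot":[0,0,0]},{"hand":2,"dp":[0,0,0],"rot":[0,0,0]}]' 20
```

```text
time: 11.22
tool_pos: [0.5595, 0.0249, 0.0882]
ee_rot: [3.141, 0.003, 2.838]
contact_force: [0.1, -0.2, 0.2]
finger_gap: 0.304
grasp_force: 0.0
time: 11.63
tool_pos: [0.5585, 0.0228, 0.0875]
ee_rot: [-3.139, 0.002, 2.836]
contact_force: [-1.0, -5.2, 3.1]
finger_gap: 0.104
grasp_force: 20.8
```

```bash
python3 -m creep '[{"hand":2,"dp":[0,3.5,-7.5],"rot":[0,0,0]},{"hand":2,"dp":[0,7.8,-14.4],"rot":[0,0,0]},{"hand":2,"dp":[0,13,-21],"rot":[0,0,0]},{"hand":2,"dp":[0,18.4,-26.9],"rot":[0,0,0]},{"hand":2,"dp":[0,24.5,-32.4],"rot":[0,0,0]},{"hand":2,"dp":[0,31.2,-37.1],"rot":[0,0,0]},{"hand":2,"dp":[0,38.3,-41.2],"rot":[0,0,0]},{"hand":2,"dp":[0,45.8,-44.5],"rot":[0,0,0]}]' 20; python3 -m creep '[{"hand":2,"dp":[0,7.8,-2.5],"rot":[0,0,0]},{"hand":2,"dp":[0,15.8,-4.4],"rot":[0,0,0]},{"hand":2,"dp":[0,22,-5.3],"rot":[0,0,0]},{"hand":2,"dp":[0,28,-5.6],"rot":[0,0,0]},{"hand":2,"dp":[0,34,-5.4],"rot":[0,0,0]},{"hand":2,"dp":[0,38,-5.1],"rot":[0,0,0]},{"hand":2,"dp":[0,38,-5.1],"rot":[0,0,0]}]' 20
```

```text
time: 12.3
tool_pos: [0.5719, 0.0648, 0.1342]
ee_rot: [-3.136, 0.002, 2.836]
contact_force: [-5.0, -5.3, 10.2]
finger_gap: 0.103
grasp_force: 21.0
time: 12.88
tool_pos: [0.5845, 0.105, 0.1377]
ee_rot: [3.14, 0.003, 2.837]
contact_force: [-0.8, 1.2, 6.8]
finger_gap: 0.105
grasp_force: 21.8
```

```bash
python3 -m creep '[{"hand":25,"dp":[0,0,0],"rot":[0,0,0]},{"hand":40,"dp":[0,0,0],"rot":[0,0,0]},{"hand":40,"dp":[0,0,-20],"rot":[0,0,0]},{"hand":40,"dp":[0,0,-55],"rot":[0,0,0]},{"hand":60,"dp":[0,0,-80],"rot":[0,0,0]},{"hand":100,"dp":[0,-40,-80],"rot":[0,0,0]},{"hand":100,"dp":[0,-80,-80],"rot":[0,0,0]},{"hand":100,"dp":[0,-120,-80],"rot":[0,0,0]}]'; python3 - <<'E'
from h import *
G=np.array([.5844,-.0096]); yw=-.3014; Rm=np.array([[np.cos(yw),-np.sin(yw)],[np.sin(yw),np.cos(yw)]])
for k,(l,r,vn,vf) in dict(w2=(309,530,334,224),w3=(307,548,352,233)).items():
    c=load(k); g=lambda u,v:Rm.T@(at(c,u/1.25,v/1.25,.074)[:2]-G)
    m=(vn+vf)/2; print(k,g(l,m),g(r,m),g(420,vn),g(420,vf))
s=ctrl.observe(); print(s['tool_pos'])
for p in [(0,-.115),(.002,-.14)]: print(G+Rm@p)
E
```

```text
time: 13.55
tool_pos: [0.5466, -0.0105, 0.2161]
ee_rot: [3.141, 0.001, 2.839]
contact_force: [0.2, 0.1, -0.4]
finger_gap: 0.938
grasp_force: 0.0
w2 [-0.05058445 -0.05017831] [ 0.06126973 -0.04954503] [ 0.0061909 -0.0812236] [ 0.00507523 -0.02104191]
w3 [-0.05048004 -0.04815616] [ 0.05970428 -0.04720422] [ 0.00190516 -0.07889069] [ 0.00077662 -0.01934133]
[ 0.54664363 -0.01050374  0.21614253]
[ 0.5502614  -0.11941601]
[ 0.54474981 -0.14388277]
```

```bash
python3 -m creep '[{"hand":100,"dp":[0,0,0],"rot":[0,0,7]},{"hand":100,"dp":[0,0,0],"rot":[0,0,14]},{"hand":100,"dp":[0,0,0],"rot":[0,0,21]},{"hand":100,"dp":[0,0,0],"rot":[0,0,28]},{"hand":100,"dp":[0,0,0],"rot":[0,0,35]},{"hand":100,"dp":[0,0,0],"rot":[0,0,42]},{"hand":100,"dp":[0,0,0],"rot":[0,0,49]},{"hand":100,"dp":[0,0,0],"rot":[0,0,56]}]'; python3 -m creep '[{"hand":100,"dp":[0,0,0],"rot":[0,0,7]},{"hand":100,"dp":[0,0,0],"rot":[0,0,14]},{"hand":100,"dp":[0,0,0],"rot":[0,0,21]},{"hand":100,"dp":[0,0,0],"rot":[0,0,28]},{"hand":100,"dp":[0,0,0],"rot":[0,0,34]},{"hand":100,"dp":[0,0,0],"rot":[0,0,34]},{"hand":100,"dp":[0,0,0],"rot":[0,0,34]}]';python3 - <<'E'
from h import *
print(tool([.44,.14,.0]))
t=ctrl.capture('top')['image']; 
# dark pad pixels around stack
im=cv2.cvtColor(t,cv2.COLOR_RGB2HSV); c=load('top0')
E
```

```text
time: 14.22
tool_pos: [0.5465, -0.0099, 0.2151]
ee_rot: [-3.141, -0.001, 1.853]
contact_force: [0.0, -0.8, 0.1]
finger_gap: 1.001
grasp_force: 0.0
time: 14.8
tool_pos: [0.5467, -0.0099, 0.2154]
ee_rot: [-3.14, -0.0, 1.268]
contact_force: [0.1, -0.7, 1.1]
finger_gap: 0.999
grasp_force: 0.0
[ 111.3 -146.2  215.6]
```

```bash
python3 -m creep '[{"hand":100,"dp":[24,-32,0],"rot":[0,0,0]},{"hand":100,"dp":[48,-64,0],"rot":[0,0,0]},{"hand":100,"dp":[72,-96,0],"rot":[0,0,0]},{"hand":100,"dp":[96,-128,0],"rot":[0,0,0]},{"hand":100,"dp":[111,-146,20],"rot":[0,0,0]},{"hand":100,"dp":[111,-146,60],"rot":[0,0,0]},{"hand":100,"dp":[111,-146,100],"rot":[0,0,0]},{"hand":100,"dp":[111,-146,140],"rot":[0,0,0]}]'; python3 -m creep '[{"hand":100,"dp":[0,0,40],"rot":[0,0,0]},{"hand":100,"dp":[0,0,70],"rot":[0,0,0]},{"hand":100,"dp":[0,0,90],"rot":[0,0,0]},{"hand":100,"dp":[0,0,95],"rot":[0,0,0]},{"hand":100,"dp":[0,0,95],"rot":[0,0,0]},{"hand":100,"dp":[0,0,95],"rot":[0,0,0]}]'
```

```text
time: 15.52
tool_pos: [0.4415, 0.1405, 0.0755]
ee_rot: [3.139, -0.002, 1.27]
contact_force: [0.4, 0.5, -0.2]
finger_gap: 1.001
grasp_force: 0.0
time: 16.02
tool_pos: [0.4421, 0.1398, -0.0182]
ee_rot: [3.14, -0.001, 1.267]
contact_force: [0.3, -0.7, 0.7]
finger_gap: 1.001
grasp_force: 0.0
```

```bash
python3 -m creep '[{"hand":100,"dp":[0,0,6],"rot":[0,0,0]},{"hand":100,"dp":[0,0,12],"rot":[0,0,0]},{"hand":100,"dp":[0,0,12],"rot":[0,0,0]}]'|grep -E 'pos|con'; for i in 1 2 3 4; do python3 -m creep '[{"hand":100,"dp":[0,0,1.5],"rot":[0,0,0]},{"hand":100,"dp":[0,0,3],"rot":[0,0,0]}]'|grep -E 'pos|con'; done
```

```text
tool_pos: [0.4414, 0.1397, -0.0309]
contact_force: [-1.3, 0.1, 0.1]
tool_pos: [0.4416, 0.1397, -0.0337]
contact_force: [0.0, -0.2, 0.4]
tool_pos: [0.4413, 0.1397, -0.037]
contact_force: [-0.1, -0.1, 0.7]
tool_pos: [0.4412, 0.1396, -0.0401]
contact_force: [-0.1, 0.2, 0.8]
tool_pos: [0.4411, 0.1396, -0.0432]
contact_force: [0.1, -0.9, -0.5]
```

```bash
for i in 1 2; do python3 -m creep '[{"hand":100,"dp":[0,0,1],"rot":[0,0,0]},{"hand":100,"dp":[0,0,2],"rot":[0,0,0]},{"hand":100,"dp":[0,0,2],"rot":[0,0,0]}]'|grep -E 'pos|con'; done
```

```text
tool_pos: [0.4409, 0.1396, -0.0452]
contact_force: [0.5, -0.0, -0.6]
tool_pos: [0.441, 0.1396, -0.0472]
contact_force: [0.7, 0.9, -0.9]
```

```bash
for i in 1 2 3; do python3 -m creep '[{"hand":100,"dp":[0,0,1],"rot":[0,0,0]},{"hand":100,"dp":[0,0,1.5],"rot":[0,0,0]},{"hand":100,"dp":[0,0,1.5],"rot":[0,0,0]}]'|grep -E 'pos|con'; done
```

```text
tool_pos: [0.441, 0.1396, -0.0486]
contact_force: [0.0, -0.5, -0.0]
tool_pos: [0.4412, 0.1396, -0.0498]
contact_force: [-1.3, 0.8, 3.6]
tool_pos: [0.4413, 0.1397, -0.0499]
contact_force: [-6.1, -1.3, 18.3]
```

```bash
python3 -m creep '[{"hand":100,"dp":[0,0,-30],"rot":[0,0,0]},{"hand":100,"dp":[0,0,-70],"rot":[0,0,0]},{"hand":100,"dp":[0,0,-110],"rot":[0,0,0]},{"hand":100,"dp":[0,0,-150],"rot":[0,0,0]},{"hand":100,"dp":[0,0,-170],"rot":[0,0,0]},{"hand":100,"dp":[0,0,-170],"rot":[0,0,0]}]'; python3 - <<'E'
from h import *
G=np.array([.5844,-.0096]); yw=-.3014; Rm=np.array([[np.cos(yw),-np.sin(yw)],[np.sin(yw),np.cos(yw)]])
p=G+Rm@[.005,-.125]; print(p,tool([*p,.0145]))
E
```

```text
time: 18.68
tool_pos: [0.4462, 0.1403, 0.1246]
ee_rot: [3.13, -0.005, 1.266]
contact_force: [0.9, 0.1, -0.3]
finger_gap: 0.999
grasp_force: 0.0
[ 0.55206744 -0.13044952] [-227.1  181.   111. ]
```

```bash
python3 -m creep '[{"hand":100,"dp":[-227,181,0],"rot":[0,0,0]},{"hand":100,"dp":[-227,181,0],"rot":[0,0,0]},{"hand":100,"dp":[-227,181,0],"rot":[0,0,0]},{"hand":100,"dp":[-227,181,0],"rot":[0,0,0]},{"hand":100,"dp":[-227,181,0],"rot":[0,0,0]},{"hand":100,"dp":[-227,181,0],"rot":[0,0,0]},{"hand":100,"dp":[-227,181,0],"rot":[0,0,0]},{"hand":100,"dp":[-227,181,0],"rot":[0,0,0]}]';python3 -m creep '[{"hand":100,"dp":[0,0,0],"rot":[0,0,0]},{"hand":100,"dp":[0,0,0],"rot":[0,0,0]},{"hand":100,"dp":[0,0,0],"rot":[0,0,0]}]'; python3 - <<'E'
from h import *
G=np.array([.5844,-.0096]); yw=-.3014; Rm=np.array([[np.cos(yw),-np.sin(yw)],[np.sin(yw),np.cos(yw)]])
s=ctrl.observe(); print(s['ee_rot'],'gauge',Rm.T@(s['tool_pos'][:2]-G))
p=G+Rm@[.005,-.125]; print(p,tool([*p,.0145]))
cap('wrist','w7',1.25)
E
```

```text
time: 19.35
tool_pos: [0.5475, -0.1383, 0.1174]
ee_rot: [3.139, 0.003, 1.26]
contact_force: [0.2, 1.1, 0.2]
finger_gap: 0.999
grasp_force: 0.0
time: 19.6
tool_pos: [0.5444, -0.1298, 0.1173]
ee_rot: [-3.139, -0.001, 1.267]
contact_force: [0.3, 0.1, 0.2]
finger_gap: 1.002
grasp_force: 0.0
[-3.13895311e+00 -5.66202169e-04  1.26690205e+00] gauge [-0.00248935 -0.12661761]
[ 0.55206744 -0.13044952] [  1.6   7.8 102.7]
```

View pics/w7.png

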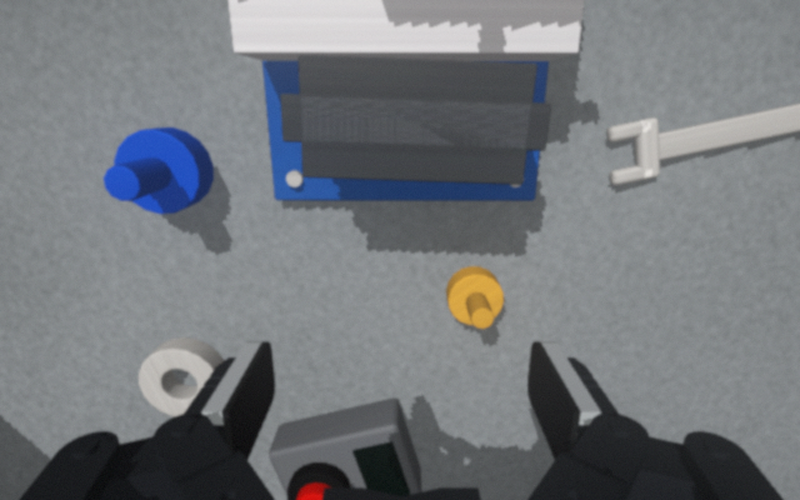

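The wrist view shows the bare pad: near-edge corners (302,177) and (522,184), far corners (300,57) and (537,63). The small brass one at (475,300) is low and lies under the path.

```bash
python3 - <<'E'
from h import *
G=np.array([.5844,-.0096]); yw=-.3014; Rm=np.array([[np.cos(yw),-np.sin(yw)],[np.sin(yw),np.cos(yw)]])
c=load('w7'); g=lambda u,v,z=.074:Rm.T@(at(c,u/1.25,v/1.25,z)[:2]-G)
for p in ((302,177),(522,184),(300,57),(537,63),(282,118),(550,126)): print(p,g(*p))
print('table',g(234,52,.056),g(580,52,.056))
for z in (.03,.04,.045): print('small', z,g(480,315,z), g(476,292,z*.4))
for p in ((.004,-.105),(.004,-.087-.011)): q=G+Rm@p; print(tool([*q,.0145]))
E
```

```text
(302, 177) [-0.05189141 -0.07864974]
(522, 184) [ 0.0573137  -0.08229575]
(300, 57) [-0.0487857  -0.02396259]
(537, 63) [ 0.05942442 -0.02676598]
(282, 118) [-0.05935437 -0.05060077]
(550, 126) [ 0.06825396 -0.05449484]
table [-0.08482966 -0.02019255] [ 0.08504353 -0.020582  ]
small 0.03 [ 0.0489051  -0.17685444] [ 0.04866719 -0.1683413 ]
small 0.04 [ 0.04701559 -0.17178691] [ 0.04788249 -0.16649083]
small 0.045 [ 0.04602309 -0.169268  ] [ 0.04751982 -0.16566109]
[ 21.4   6.5 103.1]
[ 28.4   6.5 103.1]
```

```bash
python3 -m creep '[{"hand":100,"dp":[1,6.5,30],"rot":[0,0,0]},{"hand":100,"dp":[1,6.5,65],"rot":[0,0,0]},{"hand":100,"dp":[1,6.5,95],"rot":[0,0,0]},{"hand":100,"dp":[1,6.5,103],"rot":[0,0,0]},{"hand":100,"dp":[8,6.5,103],"rot":[0,0,0]},{"hand":100,"dp":[16,6.5,103],"rot":[0,0,0]},{"hand":100,"dp":[22,6.5,103],"rot":[0,0,0]},{"hand":100,"dp":[22,6.5,103],"rot":[0,0,0]}]';python3 -m creep '[{"hand":100,"dp":[0,0,0],"rot":[0,0,0]},{"hand":100,"dp":[0,0,0],"rot":[0,0,0]}]'; python3 - <<'E'
from h import *
G=np.array([.5844,-.0096]); yw=-.3014; Rm=np.array([[np.cos(yw),-np.sin(yw)],[np.sin(yw),np.cos(yw)]])
s=ctrl.observe(); print('gauge',Rm.T@(s['tool_pos'][:2]-G),s['tool_pos'][2],s['ee_rot'])
E
```

```text
time: 20.32
tool_pos: [0.561, -0.1111, 0.0181]
ee_rot: [3.137, -0.0, 1.268]
contact_force: [-0.6, -0.7, 0.9]
finger_gap: 1.005
grasp_force: 0.0
time: 20.48
tool_pos: [0.5597, -0.1124, 0.017]
ee_rot: [3.139, 0.0, 1.267]
contact_force: [0.4, 0.5, 0.6]
finger_gap: 0.995
grasp_force: 0.0
gauge [ 0.00690589 -0.10552372] 0.017033160625397427 [3.13871597e+00 3.18362901e-04 1.26651357e+00]
```

```bash
python3 -m creep '[{"hand":100,"dp":[4,-2,1.5],"rot":[0,0,0]},{"hand":100,"dp":[8,-2,1.5],"rot":[0,0,0]},{"hand":100,"dp":[12,-2,1.5],"rot":[0,0,0]},{"hand":100,"dp":[16,-2,1.5],"rot":[0,0,0]},{"hand":100,"dp":[20,-2,1.5],"rot":[0,0,0]},{"hand":100,"dp":[24,-2,1.5],"rot":[0,0,0]},{"hand":100,"dp":[28,-2,1.5],"rot":[0,0,0]},{"hand":100,"dp":[32,-2,1.5],"rot":[0,0,0]}]'; cat > g.py <<'E'
from h import *
G=np.array([.5844,-.0096]); yw=-.3014; Rm=np.array([[np.cos(yw),-np.sin(yw)],[np.sin(yw),np.cos(yw)]])
s=ctrl.observe(); print('gauge',Rm.T@(s['tool_pos'][:2]-G),s['tool_pos'][2],s['ee_rot'],s['contact_force'])
E
python3 g.py
python3 - <<'E'
from h import *
# pad in wrist image: dark, low-saturation pixels
im=ctrl.capture('wrist')['image']; im=cv2.resize(im,None,fx=1.25,fy=1.25)
for u in (340,400,450):
    col=im[0:330,u].astype(int); print(u,[tuple(col[v]) for v in range(0,330,15)][:22:2])
E
```

```text
time: 21.15
tool_pos: [0.5663, -0.0808, 0.014]
ee_rot: [-3.142, 0.0, 1.266]
contact_force: [-0.4, -0.9, 0.7]
finger_gap: 0.999
grasp_force: 0.8
gauge [ 0.00381328 -0.07337945] 0.013978756508264356 [-3.14157948e+00  1.83187137e-04  1.26593775e+00] [-0.44916596 -0.89531022  0.66789614]
340 [(np.int64(230), np.int64(227), np.int64(228)), (np.int64(229), np.int64(226), np.int64(228)), (np.int64(232), np.int64(230), np.int64(231)), (np.int64(230), np.int64(229), np.int64(229)), (np.int64(230), np.int64(229), np.int64(230)), (np.int64(226), np.int64(223), np.int64(224)), (np.int64(82), np.int64(85), np.int64(86)), (np.int64(75), np.int64(78), np.int64(81)), (np.int64(86), np.int64(87), np.int64(92)), (np.int64(75), np.int64(79), np.int64(78)), (np.int64(71), np.int64(73), np.int64(76))]
400 [(np.int64(164), np.int64(161), np.int64(162)), (np.int64(228), np.int64(227), np.int64(228)), (np.int64(232), np.int64(231), np.int64(231)), (np.int64(229), np.int64(227), np.int64(228)), (np.int64(227), np.int64(224), np.int64(225)), (np.int64(160), np.int64(158), np.int64(158)), (np.int64(83), np.int64(83), np.int64(88)), (np.int64(77), np.int64(77), np.int64(81)), (np.int64(87), np.int64(87), np.int64(91)), (np.int64(74), np.int64(75), np.int64(78)), (np.int64(71), np.int64(72), np.int64(74))]
450 [(np.int64(161), np.int64(161), np.int64(160)), (np.int64(162), np.int64(159), np.int64(160)), (np.int64(231), np.int64(229), np.int64(229)), (np.int64(228), np.int64(227), np.int64(227)), (np.int64(203), np.int64(203), np.int64(204)), (np.int64(158), np.int64(156), np.int64(157)), (np.int64(78), np.int64(79), np.int64(81)), (np.int64(73), np.int64(78), np.int64(79)), (np.int64(86), np.int64(89), np.int64(94)), (np.int64(81), np.int64(85), np.int64(88)), (np.int64(68), np.int64(72), np.int64(75))]
```

```bash
cat >> g.py <<'E'
c=dict(ctrl.capture('wrist'),pos=s['tool_pos'],rot=s['ee_rot']); im=c['image'].mean(2)
for u in (262,290,360,385):
    b=im[:300,u]<115; v=next((v for v in range(290) if b[v:v+12].all()),0)   # top of pad (far edge)
    print(u,v,'far edge',Rm.T@(at(c,u,v,.074)[:2]-G))
E
python3 g.py; python3 -m creep '[{"hand":100,"dp":[5,0,0],"rot":[0,0,0]},{"hand":100,"dp":[10,0,0],"rot":[0,0,0]},{"hand":100,"dp":[15,0,0],"rot":[0,0,0]},{"hand":100,"dp":[20,0,0],"rot":[0,0,0]},{"hand":100,"dp":[25,0,0],"rot":[0,0,0]},{"hand":100,"dp":[30,0,0],"rot":[0,0,0]},{"hand":100,"dp":[35,0,0],"rot":[0,0,0]},{"hand":100,"dp":[40,0,0],"rot":[0,0,0]}]';python3 g.py
```

```text
gauge [ 0.00375638 -0.07254953] 0.013963435307634796 [ 3.14158689e+00 -5.34976700e-04  1.26631083e+00] [-0.27639457 -0.40444852  0.2480653 ]
262 133 far edge [-0.0157859  -0.00480265]
290 132 far edge [-0.00657463 -0.00445244]
360 132 far edge [ 0.01638647 -0.00454022]
385 132 far edge [ 0.0246725  -0.00458235]
time: 21.92
tool_pos: [0.5781, -0.0423, 0.0138]
ee_rot: [-3.141, 0.0, 1.266]
contact_force: [0.4, -1.5, -1.4]
finger_gap: 1.002
grasp_force: 0.5
gauge [ 0.00370007 -0.0330952 ] 0.01380264187146122 [-3.14119329e+00  6.76516764e-05  1.26608302e+00] [ 0.40934315 -1.48866559 -1.35084688]
262 0 far edge [-0.01359382  0.07337205]
290 0 far edge [-0.00543297  0.07339573]
360 0 far edge [0.01512401 0.07329362]
385 0 far edge [0.02246155 0.07327079]
```

```bash
python3 -m creep '[{"hand":100,"dp":[4,0,0],"rot":[0,0,0]},{"hand":100,"dp":[8,0,0],"rot":[0,0,0]},{"hand":100,"dp":[12,0,0],"rot":[0,0,0]},{"hand":100,"dp":[16,0,0],"rot":[0,0,0]},{"hand":100,"dp":[19,0,0],"rot":[0,0,0]},{"hand":100,"dp":[21,0,0],"rot":[0,0,0]},{"hand":100,"dp":[22,0,0],"rot":[0,0,0]},{"hand":100,"dp":[22,0,0],"rot":[0,0,0]}]';for i in 1 2 3; do python3 -m creep '[{"hand":100,"dp":[0.7,0,0],"rot":[0,0,0]},{"hand":100,"dp":[1.5,0,0],"rot":[0,0,0]},{"hand":100,"dp":[1.5,0,0],"rot":[0,0,0]}]' |grep con; python3 g.py|head -1; done
```

```text
time: 22.63
tool_pos: [0.5849, -0.0215, 0.014]
ee_rot: [3.141, -0.0, 1.266]
contact_force: [0.5, -0.2, 0.4]
finger_gap: 1.001
grasp_force: 0.0
contact_force: [-0.6, -0.7, 0.1]
gauge [ 0.00412042 -0.01026655] 0.014064815763195099 [3.14142419e+00 3.64541279e-05 1.26569157e+00] [-0.55606375 -0.69632337  0.07643072]
contact_force: [0.6, -1.4, -0.6]
gauge [ 0.00416014 -0.00867323] 0.014089428766083524 [ 3.14131550e+00 -2.22472503e-05  1.26574879e+00] [ 0.61325593 -1.40513481 -0.56485189]
contact_force: [0.1, -2.3, 1.0]
gauge [ 0.00412789 -0.007387  ] 0.01407151059503918 [3.14142611e+00 5.36651810e-04 1.26599664e+00] [ 0.09449047 -2.26564482  1.0098819 ]
```

```bash
for i in 1 2; do python3 -m creep '[{"hand":100,"dp":[0.6,0,0],"rot":[0,0,0]},{"hand":100,"dp":[1,0,0],"rot":[0,0,0]},{"hand":100,"dp":[1,0,0],"rot":[0,0,0]}]' |grep con; python3 g.py|head -1; done
```

```text
contact_force: [-2.2, -5.6, 2.0]
gauge [ 0.00412149 -0.00742214] 0.01405871479316717 [-3.14153011e+00  2.09423522e-03  1.26602864e+00] [-2.22363666 -5.63498683  1.98514677]
contact_force: [-2.8, -8.3, 1.7]
gauge [ 0.00410751 -0.00747483] 0.014069113593355817 [-3.14128574  0.00377996  1.26614802] [-2.80247731 -8.33498617  1.72164195]
```

```bash
python3 -m creep '[{"hand":100,"dp":[-8,0,0],"rot":[0,0,0]},{"hand":100,"dp":[-25,0,0],"rot":[0,0,0]},{"hand":100,"dp":[-40,0,0],"rot":[0,0,0]},{"hand":100,"dp":[-40,0,-35],"rot":[0,0,0]},{"hand":100,"dp":[-40,0,-75],"rot":[0,0,0]},{"hand":100,"dp":[-40,0,-115],"rot":[0,0,0]},{"hand":100,"dp":[-40,0,-155],"rot":[0,0,0]},{"hand":100,"dp":[-40,0,-195],"rot":[0,0,0]}]'; python3 -m creep '[{"hand":80,"dp":[0,0,-8],"rot":[0,0,0]},{"hand":60,"dp":[0,0,-8],"rot":[0,0,0]},{"hand":60,"dp":[0,0,-8],"rot":[0,0,0]}]'; python3 - <<'E'
from h import *
G=np.array([.5844,-.0096]); yw=-.3014; Rm=np.array([[np.cos(yw),-np.sin(yw)],[np.sin(yw),np.cos(yw)]])
s=ctrl.observe(); c=dict(ctrl.capture('wrist'),pos=s['tool_pos'],rot=s['ee_rot'])
np.save('pics/w8.npy',c,allow_pickle=True)
im=c['image']; print(s['tool_pos'])
hsv=cv2.cvtColor(im,cv2.COLOR_RGB2HSV)
# rectify the plane z=.074 in gauge frame, 1mm/px, print coarse darkness map
xs=np.arange(-90,91,6); ys=np.arange(75,-100,-5)
M=np.array(c['mount']);Rt=R.from_euler('xyz',c['rot']).as_matrix();K=np.array(c['camera_matrix'])
for y in ys:
  r=''
  for x in xs:
    p=np.array([*(G+Rm@[x/1e3,y/1e3]),.074]); q=K@(M[:3,:3].T@(Rt.T@(p-c['pos'])-M[:3,3])); u,v=(q[:2]/q[2]).astype(int)
    if 0<=u<640 and 0<=v<400:
      a=im[v,u].astype(int); r+= 'R' if a[0]>a[1]+60 else 'B' if a[2]>a[0]+40 else '#' if a.mean()<100 else '+' if a.mean()<140 else '.'
    else: r+=' '
  print('%4d'%y,r)
E
```

```text
time: 24.8
tool_pos: [0.5744, -0.0531, 0.2107]
ee_rot: [-3.141, -0.002, 1.266]
contact_force: [0.8, -0.6, 0.7]
finger_gap: 1.001
grasp_force: 0.0
time: 25.05
tool_pos: [0.5748, -0.0534, 0.217]
ee_rot: [3.141, -0.001, 1.266]
contact_force: [0.3, 0.4, -0.8]
finger_gap: 0.607
grasp_force: 0.0
[ 0.57477472 -0.05339637  0.21697651]
  75 ++++BBBBBBBBBBBBBBBBBBBBBBB++++
  70 ++...+RRRRRRRRRRRRRRRRRRR....++
  65 ++....RRRRRRRRRRRRRRRRRRR....++
  60 ++....#####RR##R#######RR+...++
  55 ++.+...##################..+.++
  50 ++.+...##################....++
  45 ++.+...##################....++
  40 ++.#..#####################+.++
  35 ++.+..#####################..++
  30 ++.#..#####################+.++
  25 ++.+..#####################..#+
  20 ++.+...##################+++.#+
  15 ++.+...##################+.+.#+
  10 ++.....##################...+#+
   5 ++......+################....#+
   0 ++.........+++...............#+
  -5 ++...........................#+
 -10 ++...................++......#+
 -15 ++...........................#+
 -20 ..++BBBB################BBB###+
 -25 .+.+BBBB#################BB###+
 -30 ..++BBBB#################BB###+
 -35 ++++BBB##################BB####
 -40 ++.+BB####################B###+
 -45 ++++BB########################+
 -50 +.++BB#####################++++
 -55 .+++BB#####################++++
 -60 ++++BBBB###################+.++
 -65 ++++BBBB##################B++++
 -70 ++++B.BB#################+B#+..
 -75 ++++BBBBBB###############BB#+++
 -80 +.++BBBBBBBBBBBBBBBBBBBB#BB#+++
 -85 +.+++++++++################+.++
 -90 +++++++++++###############+++++
 -95 +++++.++++++##############+++++
```

The rectified map shows the pad spanning gauge y 4 to 60 mm, squarely along the rail, with the lower stack in place. Next I'll pinch the bar again and bring it down.

```bash
python3 -m creep '[{"hand":60,"dp":[0,0,0],"rot":[0,0,-7]},{"hand":60,"dp":[0,0,0],"rot":[0,0,-14]},{"hand":60,"dp":[0,0,0],"rot":[0,0,-21]},{"hand":60,"dp":[0,0,0],"rot":[0,0,-28]},{"hand":60,"dp":[0,0,0],"rot":[0,0,-35]},{"hand":60,"dp":[0,0,0],"rot":[0,0,-42]},{"hand":60,"dp":[0,0,0],"rot":[0,0,-49]},{"hand":60,"dp":[0,0,0],"rot":[0,0,-56]}]'; python3 -m creep '[{"hand":60,"dp":[0,0,0],"rot":[0,0,-7]},{"hand":50,"dp":[0,0,0],"rot":[0,0,-14]},{"hand":40,"dp":[0,0,0],"rot":[0,0,-21]},{"hand":40,"dp":[0,0,0],"rot":[0,0,-28]},{"hand":40,"dp":[0,0,0],"rot":[0,0,-34]},{"hand":40,"dp":[0,0,0],"rot":[0,0,-34]},{"hand":40,"dp":[0,0,0],"rot":[0,0,-34]}]';python3 - <<'E'
from h import *
print(tool([.5845,.105,.2177]))
E
```

```text
time: 25.77
tool_pos: [0.5727, -0.0531, 0.2131]
ee_rot: [-3.138, -0.006, 2.249]
contact_force: [0.7, 0.8, -0.0]
finger_gap: 0.6
grasp_force: 0.0
time: 26.35
tool_pos: [0.5732, -0.0534, 0.2141]
ee_rot: [3.142, -0.005, 2.834]
contact_force: [-0.3, 0.8, -0.4]
finger_gap: 0.401
grasp_force: 0.0
[ 37.2 154.4  -3.4]
```

```bash
python3 -m creep '[{"hand":40,"dp":[10,40,-3],"rot":[0,0,0]},{"hand":40,"dp":[20,80,-3],"rot":[0,0,0]},{"hand":40,"dp":[30,120,-3],"rot":[0,0,0]},{"hand":40,"dp":[37,154,-3],"rot":[0,0,0]},{"hand":40,"dp":[37,154,-3],"rot":[0,0,0]},{"hand":40,"dp":[37,154,-3],"rot":[0,0,0]},{"hand":40,"dp":[37,154,-3],"rot":[0,0,0]}]';python3 - <<'E'
from h import *
G=np.array([.5844,-.0096]); yw=-.3014; Rm=np.array([[np.cos(yw),-np.sin(yw)],[np.sin(yw),np.cos(yw)]])
s=ctrl.observe(); print(tool([.5845,.105,.1377])); c=dict(ctrl.capture('wrist'),pos=s['tool_pos'],rot=s['ee_rot'])
im=c['image'];M=np.array(c['mount']);Rt=R.from_euler('xyz',c['rot']).as_matrix();K=np.array(c['camera_matrix'])
for y in range(140,70,-3):   # bar plane z=.186
  r=''
  for x in range(-90,61,4):
    p=np.array([*(G+Rm@[x/1e3,y/1e3]),.186]); q=K@(M[:3,:3].T@(Rt.T@(p-c['pos'])-M[:3,3])); u,v=(q[:2]/q[2]).astype(int)
    if 0<=u<640 and 0<=v<400:
      a=im[v,u].astype(int); r+= 'Y' if a[0]>a[2]+60 and a[1]>a[2]+60 else 'R' if a[0]>a[1]+60 else 'B' if a[2]>a[0]+40 else '#' if a.mean()<60 else '+' if a.mean()<140 else '.'
    else: r+=' '
  print('%4d'%y,r)
E
```

```text
time: 26.93
tool_pos: [0.585, 0.1039, 0.2188]
ee_rot: [-3.14, -0.002, 2.836]
contact_force: [-0.2, -0.9, -0.4]
finger_gap: 0.398
grasp_force: 0.0
[ 0.7  0.9 81.1]
 140 ......................++#############+
 137 .....................+##########++++++
 134 ......................++.+++++++++++++
 131 ............................++++++++++
 128 ...............+.........++..+++++++++
 125 .........+.............+.....+++++++++
 122 BBBBBBBBBBBBBBB..........+...+++++++++
 119 .BBBBBBBBBBBBB+............+.+++++++++
 116 .BBBBBBBBBBBBB+.....YYYYYY++++++++++++
 113 BBBBBBBBB############+++++###########+
 110 BBBBBBBBB#############################
 107 BBBBBBBBB############YYYYY###########+
 104 BBBBBBBBB++BBYYYYYY++++++...+.+.+++++.
 101 BBBBBBBBB++BBYYYY++++++...........+...
  98 BBBBBBBBBBBBBBBB++BB+++..............+
  95 BBBBBBBBBBBBBBBBBBBB...+..............
  92 BBBBBBBBBBBBBBBBBBBB.............+.+..
  89 .......++++..++++.....................
  86 ...RRRRRRRR#+RR+##+R..................
  83 ...RRRRRRRRRRRRRRRRR..++##+##++.......
  80 ...RRRRRRRRRRRRRRRRRR++##########+++..
  77 ....++++++###+######++++++###########+
  74 ....+++++++##+######+++++++++#########
  71 ....+++++++##+######++..+++++++.+#####
```

```bash
python3 -m creep '[{"hand":40,"dp":[1,1,30],"rot":[0,0,0]},{"hand":40,"dp":[1,1,60],"rot":[0,0,0]},{"hand":40,"dp":[1,1,77],"rot":[0,0,0]},{"hand":40,"dp":[1,1,81],"rot":[0,0,0]},{"hand":30,"dp":[1,1,81],"rot":[0,0,0]},{"hand":22,"dp":[1,1,81],"rot":[0,0,0]},{"hand":16,"dp":[1,1,81],"rot":[0,0,0]},{"hand":2,"dp":[1,1,81],"rot":[0,0,0]}]' 20; python3 -m creep '[{"hand":2,"dp":[0,0,0],"rot":[0,0,0]},{"hand":2,"dp":[0,0,0],"rot":[0,0,0]}]' 20
```

```text
time: 27.65
tool_pos: [0.5867, 0.1049, 0.1412]
ee_rot: [3.141, 0.004, 2.836]
contact_force: [0.1, -1.3, 1.1]
finger_gap: 0.105
grasp_force: 20.2
time: 27.82
tool_pos: [0.5867, 0.1051, 0.1412]
ee_rot: [3.141, 0.004, 2.837]
contact_force: [0.4, -1.2, 5.4]
finger_gap: 0.106
grasp_force: 20.5
```

```bash
python3 -m creep '[{"hand":2,"dp":[0,-10.7,-0.5],"rot":[0,0,0]},{"hand":2,"dp":[0,-22.9,0.7],"rot":[0,0,0]},{"hand":2,"dp":[0,-31,2.6],"rot":[0,0,0]},{"hand":2,"dp":[0,-38.7,5.1],"rot":[0,0,0]},{"hand":2,"dp":[0,-46.2,8.4],"rot":[0,0,0]},{"hand":2,"dp":[0,-53.3,12.5],"rot":[0,0,0]},{"hand":2,"dp":[0,-60,17.2],"rot":[0,0,0]},{"hand":2,"dp":[0,-66.1,22.7],"rot":[0,0,0]}]' 20; python3 -m creep '[{"hand":2,"dp":[0,-5.5,6],"rot":[0,0,0]},{"hand":2,"dp":[0,-10.6,12.5],"rot":[0,0,0]},{"hand":2,"dp":[0,-14.8,19.5],"rot":[0,0,0]},{"hand":2,"dp":[0,-18.4,26.9],"rot":[0,0,0]},{"hand":2,"dp":[0,-21.2,34.6],"rot":[0,0,0]},{"hand":2,"dp":[0,-23.3,42.5],"rot":[0,0,0]},{"hand":2,"dp":[0,-24.4,48.5],"rot":[0,0,0]},{"hand":2,"dp":[0,-24.7,53],"rot":[0,0,0]}]' 20; python3 -m creep '[{"hand":2,"dp":[0,0,0],"rot":[0,0,0]},{"hand":2,"dp":[0,0,0],"rot":[0,0,0]}]' 20
```

```text
time: 28.48
tool_pos: [0.5656, 0.041, 0.116]
ee_rot: [-3.141, 0.002, 2.836]
contact_force: [5.2, 0.7, 1.8]
finger_gap: 0.101
grasp_force: 21.5
time: 29.15
tool_pos: [0.5577, 0.0177, 0.0622]
ee_rot: [-3.14, 0.0, 2.837]
contact_force: [4.1, -2.4, 2.5]
finger_gap: 0.102
grasp_force: 22.7
time: 29.32
tool_pos: [0.5575, 0.0176, 0.0618]
ee_rot: [-3.14, -0.0, 2.837]
contact_force: [6.5, -3.8, -2.2]
finger_gap: 0.102
grasp_force: 22.2
```

```bash
for i in 1 2 3 4; do python3 -m creep '[{"hand":2,"dp":[0,0,0.5],"rot":[0,0,0]},{"hand":2,"dp":[0,0,1],"rot":[0,0,0]},{"hand":2,"dp":[0,0,1],"rot":[0,0,0]}]' | grep -E 'pos|con'; done
```

```text
tool_pos: [0.5575, 0.0176, 0.0614]
contact_force: [4.7, -4.1, 1.4]
tool_pos: [0.5574, 0.0176, 0.0605]
contact_force: [4.3, -4.0, 1.4]
tool_pos: [0.5573, 0.0175, 0.0594]
contact_force: [5.3, -3.3, 1.6]
tool_pos: [0.5573, 0.0175, 0.0585]
contact_force: [4.2, -4.4, 0.6]
```

```bash
for i in 1 2 3 4; do python3 -m creep '[{"hand":2,"dp":[0,0,0.5],"rot":[0,0,0]},{"hand":2,"dp":[0,0,1],"rot":[0,0,0]},{"hand":2,"dp":[0,0,1],"rot":[0,0,0]}]' | grep -E 'pos|con'; done
```

```text
tool_pos: [0.5573, 0.0174, 0.0575]
contact_force: [4.3, -3.2, 2.4]
tool_pos: [0.5573, 0.0174, 0.0564]
contact_force: [5.0, -3.8, 1.0]
tool_pos: [0.5573, 0.0174, 0.0555]
contact_force: [3.8, -4.3, 1.9]
tool_pos: [0.5573, 0.0174, 0.0544]
contact_force: [4.6, -4.5, 1.6]
```

```bash
for i in 1 2 3 4; do python3 -m creep '[{"hand":2,"dp":[0,0,0.5],"rot":[0,0,0]},{"hand":2,"dp":[0,0,1],"rot":[0,0,0]},{"hand":2,"dp":[0,0,1],"rot":[0,0,0]}]' | grep -E 'pos|con'; done
```

```text
tool_pos: [0.5573, 0.0174, 0.0538]
contact_force: [3.5, -3.9, 3.9]
tool_pos: [0.5573, 0.0173, 0.0534]
contact_force: [3.2, -3.6, 6.6]
tool_pos: [0.5573, 0.0173, 0.0532]
contact_force: [0.8, -4.0, 11.4]
tool_pos: [0.5574, 0.0173, 0.053]
contact_force: [-2.3, -3.3, 14.7]
```

```bash
python3 -m creep '[{"hand":2,"dp":[0,0,-3],"rot":[0,0,0]},{"hand":20,"dp":[0,0,-3],"rot":[0,0,0]},{"hand":40,"dp":[0,0,-3],"rot":[0,0,0]},{"hand":40,"dp":[0,0,-25],"rot":[0,0,0]},{"hand":40,"dp":[0,0,-65],"rot":[0,0,0]},{"hand":40,"dp":[0,0,-105],"rot":[0,0,0]},{"hand":40,"dp":[0,0,-145],"rot":[0,0,0]},{"hand":40,"dp":[0,0,-145],"rot":[0,0,0]}]'; python3 - <<'E'
from h import *
G=np.array([.5844,-.0096]); yw=-.3014; Rm=np.array([[np.cos(yw),-np.sin(yw)],[np.sin(yw),np.cos(yw)]])
s=ctrl.observe(); c=dict(ctrl.capture('wrist'),pos=s['tool_pos'],rot=s['ee_rot'])
print(s['tool_pos'],tool([.4305,-.2925,.1]))
im=c['image'];M=np.array(c['mount']);Rt=R.from_euler('xyz',c['rot']).as_matrix();K=np.array(c['camera_matrix'])
for y in range(80,-30,-4):
  r=''
  for x in range(-80,81,4):
    p=np.array([*(G+Rm@[x/1e3,y/1e3]),.104 if y<40 else .074]); q=K@(M[:3,:3].T@(Rt.T@(p-c['pos'])-M[:3,3])); u,v=(q[:2]/q[2]).astype(int)
    if 0<=u<640 and 0<=v<400:
      a=im[v,u].astype(int); r+= 'Y' if a[0]>a[2]+60 and a[1]>a[2]+60 else 'R' if a[0]>a[1]+60 else 'B' if a[2]>a[0]+40 else '#' if a.mean()<60 else '+' if a.mean()<140 else '.'
    else: r+=' '
  print('%4d'%y,r)
E
```

```text
time: 32.98
tool_pos: [0.5617, 0.0187, 0.2042]
ee_rot: [3.139, 0.012, 2.837]
contact_force: [0.4, -0.3, 1.1]
finger_gap: 0.401
grasp_force: 0.0
[0.56170399 0.01871536 0.20419567] [  30.6 -336.    99.7]
  80 BBBBBBBBBBBBB#BBBBBB+YY......BBBB..++++++
  76 BBBBBBBBBBBB#BBBBBBB+.........BBB++++++++
  72 BBBBB+RRRRRRRRRR+++++..........RR++++++++
  68 .....RRRRRRRRRRRRRRR...........RR++++++##
  64 .....RRRRRRRRRRRRRR+...........RR+#######
  60 .....+++++++++++###+...........++##++##++
  56 .......++++++++++##+...........++++..+...
  52 .......+++++++++++#++..........++++..+...
  48 .......+++++++++++##+.........+++++..+...
  44 .......+++++++++++++++.......++++++..+...
  40 .....++++++++++++++++Y+++...++++++++++..+
  36 ....++++++++++++++YY++YY+++++++++..+.....
  32 ....++++++++++++++YYYYYY+++++++++.....+..
  28 ....+++++++++++++YYYYYYY+++++++++....+..+
  24 ....++++++++++++#+YYYYYY#+++++++++.......
  20 ......+###########YYYYYY###########+.....
  16 ......+###########YYYYYY##########+....+.
  12 ......+++++++++++########++++++..+...+..+
   8 ......++++++++++++##+++##++++++....+...++
   4 .......................................+.
   0 .....................................+...
  -4 .........................................
  -8 ...................................+..+..
 -12 .............................+++..+++++++
 -16 BBBB+##########++B+BBBBBBBBBB+###########
 -20 BBBB+#+++++#+#########+####+B++++########
 -24 BBBB#++++++++++++++++++++++++++++++++####
 -28 BBB##++++++++++++++++++++++++++++++++++++
```

```bash
python3 -m creep '[{"hand":2,"dp":[31,-336,0],"rot":[0,0,0]},{"hand":2,"dp":[31,-336,0],"rot":[0,0,0]},{"hand":2,"dp":[31,-336,0],"rot":[0,0,0]},{"hand":2,"dp":[31,-336,0],"rot":[0,0,0]},{"hand":2,"dp":[31,-336,0],"rot":[0,0,0]},{"hand":2,"dp":[31,-336,0],"rot":[0,0,0]},{"hand":2,"dp":[31,-336,0],"rot":[0,0,0]},{"hand":2,"dp":[31,-336,0],"rot":[0,0,0]}]'; python3 -m creep '[{"hand":2,"dp":[0,-4,0],"rot":[0,0,0]},{"hand":2,"dp":[0,-4,0],"rot":[0,0,0]},{"hand":2,"dp":[0,-4,0],"rot":[0,0,0]},{"hand":2,"dp":[0,-4,0],"rot":[0,0,0]}]'; python3 - <<'E'
from h import *
s=ctrl.observe(); c=dict(ctrl.capture('wrist'),pos=s['tool_pos'],rot=s['ee_rot']); print(s['tool_pos'],tool([.4305,-.2925,.1]))
a=c['image'].astype(int); m=((a[...,0]>110)&(a[...,1]<70)&(a[...,2]<70)).astype(np.uint8)
n,l,st,ce=cv2.connectedComponentsWithStats(m)
for i in range(1,n):
    if st[i][4]>60:
        print(st[i],ce[i],[at(c,*ce[i],z) for z in (.04,.045,.05)])
        x,y,w,h=st[i][:4]; 
        print('diam',np.linalg.norm(at(c,x,y+h/2,.045)-at(c,x+w,y+h/2,.045)), 'around', a[int(y+h/2),max(x-45,0)],a[max(y-45,0),int(x+w/2)])
E
```

```text
time: 33.7
tool_pos: [0.4258, -0.288, 0.1931]
ee_rot: [3.138, -0.006, 2.837]
contact_force: [1.4, -1.1, -0.1]
finger_gap: 0.022
grasp_force: 0.0
time: 34.03
tool_pos: [0.4273, -0.2903, 0.1946]
ee_rot: [3.139, -0.003, 2.838]
contact_force: [0.1, 0.1, -0.7]
finger_gap: 0.018
grasp_force: 0.0
[ 0.4272947  -0.29027606  0.19464854] [-3.6 -1.4 95.1]
[303 163  32  32 821] [318.78562728 178.5091352 ] [array([ 0.4325, -0.2925,  0.04  ]), array([ 0.4313, -0.2921,  0.045 ]), array([ 0.43  , -0.2917,  0.05  ])]
diam 0.030298844862469573 around [117 115 116] [134 139 140]
[161 197  40  32 865] [182.46936416 212.2300578 ] [array([ 0.4251, -0.4318,  0.04  ]), array([ 0.4239, -0.4293,  0.045 ]), array([ 0.4227, -0.4268,  0.05  ])]
diam 0.03896665240946418 around [133 137 139] [139 140 142]
```

```bash
python3 -m creep '[{"hand":2,"dp":[-4,-1.5,40],"rot":[0,0,0]},{"hand":2,"dp":[-4,-1.5,80],"rot":[0,0,0]},{"hand":2,"dp":[-4,-1.5,115],"rot":[0,0,0]},{"hand":2,"dp":[-4,-1.5,145],"rot":[0,0,0]},{"hand":2,"dp":[-4,-1.5,165],"rot":[0,0,0]},{"hand":2,"dp":[-4,-1.5,174],"rot":[0,0,0]},{"hand":2,"dp":[-4,-1.5,174],"rot":[0,0,0]},{"hand":2,"dp":[-4,-1.5,174],"rot":[0,0,0]}]'; for i in 1 2 3 4; do python3 -m creep '[{"hand":2,"dp":[0,0,1.5],"rot":[0,0,0]},{"hand":2,"dp":[0,0,3],"rot":[0,0,0]},{"hand":2,"dp":[0,0,3],"rot":[0,0,0]}]' | grep -E 'pos|con'; done
```

```text
time: 34.75
tool_pos: [0.4319, -0.2945, 0.0228]
ee_rot: [-3.141, 0.0, 2.838]
contact_force: [0.1, -0.4, 1.3]
finger_gap: 0.022
grasp_force: 0.0
tool_pos: [0.432, -0.2959, 0.0206]
contact_force: [-0.5, -0.3, 0.1]
tool_pos: [0.4319, -0.2959, 0.017]
contact_force: [1.4, 0.5, 1.6]
tool_pos: [0.4319, -0.2959, 0.0144]
contact_force: [0.9, 0.1, 7.7]
tool_pos: [0.432, -0.296, 0.014]
contact_force: [-5.2, 4.3, 25.0]
```

```bash
python3 -m creep '[{"hand":2,"dp":[0,0,-14],"rot":[0,0,0]},{"hand":2,"dp":[4,3.5,-14],"rot":[0,0,0]},{"hand":2,"dp":[4,3.5,-14],"rot":[0,0,0]},{"hand":2,"dp":[4,3.5,-9],"rot":[0,0,0]},{"hand":2,"dp":[4,3.5,-9],"rot":[0,0,0]}]' | grep -E 'pos|con'; for i in 1 2 3 4 5 6 7 8 9 10; do python3 -m creep '[{"hand":2,"dp":[0,0,1],"rot":[0,0,0]},{"hand":2,"dp":[0,0,1],"rot":[0,0,0]}]' | grep -E 'pos|con'; done
```

```text
tool_pos: [0.4274, -0.2898, 0.0176]
contact_force: [-0.1, 0.9, 2.5]
tool_pos: [0.4274, -0.2898, 0.0172]
contact_force: [-1.0, 1.6, 2.4]
tool_pos: [0.4276, -0.29, 0.0167]
contact_force: [-2.2, 1.6, 3.2]
tool_pos: [0.4279, -0.2903, 0.016]
contact_force: [-1.0, 1.0, 2.6]
tool_pos: [0.4282, -0.2905, 0.0152]
contact_force: [-1.3, 1.8, 3.4]
tool_pos: [0.4283, -0.2906, 0.0145]
contact_force: [-2.5, 2.0, 4.8]
tool_pos: [0.4283, -0.2906, 0.0143]
contact_force: [-3.4, 3.2, 9.8]
tool_pos: [0.4283, -0.2906, 0.0142]
contact_force: [-6.1, 4.3, 16.3]
tool_pos: [0.4283, -0.2906, 0.0141]
contact_force: [-7.1, 6.6, 22.2]
tool_pos: [0.4284, -0.2907, 0.0139]
contact_force: [-8.7, 9.0, 28.4]
tool_pos: [0.4284, -0.2907, 0.0138]
contact_force: [-10.7, 9.0, 34.5]
```

The force climbs to about 4 N and then hits a hard stop, so the button is fully pressed. I'll retract and check the final state.

```bash
python3 -m creep '[{"hand":2,"dp":[0,0,-20],"rot":[0,0,0]},{"hand":2,"dp":[0,0,-60],"rot":[0,0,0]},{"hand":2,"dp":[0,0,-100],"rot":[0,0,0]},{"hand":2,"dp":[0,0,-140],"rot":[0,0,0]},{"hand":2,"dp":[0,0,-180],"rot":[0,0,0]},{"hand":2,"dp":[0,0,-180],"rot":[0,0,0]},{"hand":2,"dp":[0,0,-180],"rot":[0,0,0]},{"hand":2,"dp":[0,0,-180],"rot":[0,0,0]}]'; python3 - <<'E'
from h import *
c=ctrl.capture('top'); im=c['image']
G=np.array([.5828,-.0129]); yw=-.2985; Rm=np.array([[np.cos(yw),-np.sin(yw)],[np.sin(yw),np.cos(yw)]])
def m(ys,xs,f):
  for y in ys:
    r=''
    for x in xs:
      p,z=f(x,y); q=cv2.projectPoints(np.array([[*p,z]]),np.array(c['rvec'],float),np.array(c['tvec'],float),np.array(c['camera_matrix']),None)[0].ravel()
      a=im[int(round(q[1])),int(round(q[0]))].astype(int); r+='Y' if a[0]>a[2]+60 and a[1]>a[2]+50 else 'R' if a[0]>a[1]+60 else 'B' if a[2]>a[0]+40 else 'G' if a[1]>a[0]+50 else '#' if a.mean()<60 else '+' if a.mean()<110 else '.'
    print('%4d'%y,r)
m(range(80,-96,-6),range(-84,85,5),lambda x,y:(G+Rm@[x/1e3,y/1e3],.074))
m(range(48,-49,-8),range(-48,49,4),lambda x,y:(np.array([.5304+x/1e3,.2993+y/1e3]),.004))
s=ctrl.observe(); print(s['time'],s['contact_force'])
E
```

```text
time: 38.5
tool_pos: [0.4283, -0.2906, 0.1889]
ee_rot: [-3.141, 0.0, 2.837]
contact_force: [-0.6, 0.2, -0.3]
finger_gap: 0.023
grasp_force: 0.0
  80 BBBBBBBBBBBBBBBBYYYY.BBBBBBBBBBB..
  74 BBBB..R+RRRRRR++......+R+RB+R.BB..
  68 ......RRRRRRRRR........RRRRRR.....
  62 ......R+R++R+R+........+#RR+R.....
  56 .......++++++++........+##+++.....
  50 .......++++++++.......++#++++.....
  44 ......++++++++++.....++++++++.....
  38 ......++++++++++YYYYY++++++++++...
  32 ......++++++++++YYYYY##++++++++...
  26 ......++####+#+#YYYYY###+#+##++...
  20 .......#########YYYYY#########....
  14 .......++++++++++########++++.....
   8 ........+++++.+++++++++++++++.....
   2 ..................................
  -4 ..................................
 -10 ..................................
 -16 ..................................
 -22 BBBBBBBBB+B#BBBBBBBBBBBBBBBBBBBB++
 -28 BBBBBBB++++++++++++++++++++++BBB++
 -34 BBBBBBB++++++++++++++++++++++BB+++
 -40 BBBBB++++++++++++++++++++++++BBB++
 -46 BBBBB+++++++++++++++++++++++++BB++
 -52 BBBB++++++++++++++++++++++++++B+++
 -58 BBBBB++++++++++++++++++++++++++B++
 -64 BBBBBB#++++++++++++++++++++++++B+.
 -70 BBBBBB+++++++++++++++++++++++BBB+.
 -76 BBBBBBBB+++++++++++++++++++++BBB..
 -82 BB.BBBBBBBBBBBBBBBBBBBBBBBB+.+BB..
 -88 BB.BBBBBBBBBBBBBBBBBBBBBBBBB.BB+..
 -94 BBBBBBBBBBBBBBBBBBBBBBBBBBBBBBB+..
  48 .........................
  40 ........GGGGGGGGG........
  32 ......GGGGYYYYYYGGGG.....
  24 ....GGGG.YYYYYYYYYGGG....
  16 ...GGGGYYYYYYYYYYYYYGG...
   8 ..GGGG.YYYYYYYYYYYYYGGG..
   0 ..GGGG+YYYYYY+YYYYYYGGG..
  -8 ..GGGGG+YYYYYYYYYY+GGGG..
 -16 ...GGGGG++YYYYYY+GGGGG...
 -24 ....GGGGGGGGGGGGGGGGG....
 -32 .....+GGGGGGGGGGGGG+.....
 -40 ........++++++++++.......
 -48 ..........+.++++.........
38.55 [-0.17368332  0.80219946 -1.20661449]
```

```bash
python3 -c "from bench import ctrl; print(ctrl.sign_off())"
```

```text
the job is handed in; nothing more can be done
None
```

The job is handed in at 38.6 s on the robot's clock, verdict not shown: my last checks had the weight upright on the mat, the top pad flat along the rail with the arm's foot on it and the lower pads in place, the record button pressed to its stop then let go, and the robot clear.

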